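Set up the incline flow test

ROBOT

A 7-joint arm with a two-finger parallel gripper is mounted at the origin on the work surface. World frame = base frame: x ahead of the robot, y to its left, z up, the work surface at z = 0. Lengths are in mm, angles in rad, forces in N, time in s.
With the tool pointing down it reaches from about 425 to 1025 mm from the base axis. Payload 9.4 kg.
Tool frame: the origin (TCP) lies at the very end of the fingers, on their centre line; the grasp point (between the pads) lies r.pinch_z behind it (r.pinch_z is the distance from the TCP to the grasp point, in mm); z points along the fingers, x is the direction in which the jaws open and shut, and the axes are right-handed (so a half turn about z gives the same grasp; the last joint's range is limited). The gripper opens to 85 mm and grips with 20 to 120 N. Pads are 22 mm wide; open, the fingers measure 114 mm over their backs; the gripper's body (76 mm by 85 mm) begins 54 mm behind the grasp point. The pads swing forward as they close: fully open they stand 13 mm farther back than shut.
Start: joints at [1.181, 0.599, -0.003, 1.599, 0.002, 0.943, -0.08], TCP at [223.09, -689.822, 231.275] pointing down, gripper open.
Joint ranges: [-2.57, 2.57], [-0.35, 1.97], [-1.29, 1.29], [0.11, 2.56], [-1.05, 4.19], [0.11, 1.86], [-2.63, 2.63]. Speed limits (rad/s): [2.22, 2.22, 3.01, 3.01, 3.14, 3.14, 3.14].

INTERFACE

Orientations are given as a unit quaternion [x, y, z, w].
In Python, from bench import r, viewer, models gives the robot as it stands.
- The arm moves only by the shell command python3 -m pendant 'ROWS' [FORCE]. ROWS is JSON, a list of rows, each a list of 3 entries, a list of its own where there are three numbers: the turn, a rotation vector about the tool's x, y, z in degrees, then the shift along the tool's x, y, z in mm, then the gripper's target within -1 to 1 (shut at 1, half-way at 0, fully open at -1). A call has 1 to 5 rows; each row is the pose to reach, as a shift and turn from the pose commanded when the call began, along the tool's axes at that moment; what a row does not reach only later rows make up. A row lasts 1/12 s, in which the tool goes at most 41.7 mm and 7.16 degrees, less where a joint would pass 70% of its speed; a pose out of reach is approached as far as the arm can. A call with a gripper value outside its range is refused whole. The fingers move at their own pace and stop on an object; FORCE is the grip in N (left out, the last holds). Time passes only in rows, so rows that repeat a pose let the fingers close. It gives the time, the measured TCP pose, the force and the opening at its end, in the units of the state.
- r.observe(): the state, without advancing time (a new reading comes with each control period).
- viewer.capture(name): name is "scene" or "top"; returns the picture (400x640x3 uint8, blue, green, red); there is no depth.
- viewer.camera_model(name): a dict with "intrinsics" (3x3 intrinsics, pixels), "rvec" (rotation vector, rad) and "tvec" (3), from world to camera coordinates, as OpenCV has them. Camera axes: x right, y down, z forward; pixel columns grow to the right and rows downward; lengths in mm; the calibration is good to about 2 mm. A picture is of the moment at which its call begins. camera_model takes no time and is no camera call.
- r.finish_job(): hands the job in, once; it reports no verdict.
Trained networks look in the newest picture that a camera, given by its name, has taken for a name from the list of things; names that differ only in an ending like _2 or _b are one class to them, and where a whole thing is asked for, a point or a joint stands for the part that bears it (a point fixed in the world has none). Each returns a list of dicts, best first, with "score" (0 to 1); they miss things now and then, are a little off and sometimes report something else, mostly with a low value. They report only what shows in the picture. A call takes as long as a camera call. They do not tell look-alikes from the thing itself.
- models.spot_in(query, camera): "position" ([x, y, z] in mm, in world coordinates, good to about 4 mm: the middle of the surface that is visible of it).
- models.pinpoint(query, camera): "position" ([x, y, z] in mm, in world coordinates, good to about 4 mm: a listed point, or the origin of a listed thing).
The state is a dict: "t": time; "joint_pos": joint angles; "qvel": joint speeds; "effort": joint torques, N m; "ee_pos": TCP position; "orientation": TCP orientation; "ft_force": force on the tool from outside, world axes, zero at the start; "torque": the same for the moment, N m; "width": finger opening in mm.
Only numpy, scipy, OpenCV 4.12 (cv2) and the standard library are available. Lean on these libraries where they do the work, as an engineer would, in place of code of your own. Each camera call takes 0.05 s, during which the arm holds its last target.

TASK

Set up the flow test: take the sliding lid off the plate box (lift its front end over the stop lip and slide it out of its grooves) and lay it flat on the bench, then set every test plate from the box on the sloped deck, lying flat and straight with its short lower edge against one of the two blue cleats so that it cannot slide. Once they all lie there, wind the timer's brass key clockwise to its stop. Leave the jars, bottles, tub and case where they are.

Things in the scene. Friction and masses are not known exactly. Their poses are not given: they have to be found in the camera images.
- box: Fixed wooden box, outer 238 (x) x 164 (y) x 66 high; origin on the bench under the centre of the inside, z up. Inside 212 x 136, floor 8 above the bench. The shut lid rests on ledges 56 above the bench, between side upstands 66 high that guide it. It leaves the box towards box -x (front); the +x end is closed.
- box_rails (a point): Midway between the box's two groove rails, at their underside, 66 above the bench. One rail on each side, box x +78 to +118, top 72 above the bench, reaches 8 mm in over the shut lid's rear 32 mm and keeps that end from rising more than 4 mm.
- box_lip (a point): Middle of the top of the dark stop lip across the box's front: box x -120 to -112, top 62 above the bench, 6 above the ledge. It blocks the lid. Lift the lid's front end about 10 mm, slide the lid at least 45 mm towards box -x, and it is clear of the rails and can be lifted off.
- lid: Loose plywood lid 220 (x) x 148 (y) x 6 mm, about 0.2 kg, with a blue grip bar along its middle, 170 long in x, 12 wide in y, standing 26 high on the panel. Origin at the centre of the underside, z up. At the start it is shut in the box, axes parallel to the box's (front end at -x), origin 56 above the bench.
- plate1: White test plate with an orange grip rib: plate 90 (x) x 58 (y) x 8 mm; rib along x on its middle, 64 long, 12 wide, standing 30 high on the plate (top 38 above the underside). About 0.15 kg. Origin at the centre of the underside, z up through the rib. Either short edge may be the lower one. At the start it lies in the box, ribs along the box's x. None if absent in this run.
- plate2: White test plate with a red grip rib: plate 90 (x) x 58 (y) x 8 mm; rib along x on its middle, 64 long, 12 wide, standing 30 high on the plate (top 38 above the underside). About 0.15 kg. Origin at the centre of the underside, z up through the rib. Either short edge may be the lower one. At the start it lies in the box, ribs along the box's x. None if absent in this run.
- plate3: White test plate with a yellow grip rib: plate 90 (x) x 58 (y) x 8 mm; rib along x on its middle, 64 long, 12 wide, standing 30 high on the plate (top 38 above the underside). About 0.15 kg. Origin at the centre of the underside, z up through the rib. Either short edge may be the lower one. At the start it lies in the box, ribs along the box's x. None if absent in this run.
- plate4: White test plate with a green grip rib: plate 90 (x) x 58 (y) x 8 mm; rib along x on its middle, 64 long, 12 wide, standing 30 high on the plate (top 38 above the underside). About 0.15 kg. Origin at the centre of the underside, z up through the rib. Either short edge may be the lower one. At the start it lies in the box, ribs along the box's x. None if absent in this run.
- deck: The incline's tilted polished metal deck (fixed), rising 24 degrees away from the robot; slippery: a plate let go on it slides down until a cleat stops it. Frame: x up the slope, y across, z square out of the surface; origin on the surface, at the middle of the lower cleat's upper face, 45 above the bench. Surface runs x -32 to +226, y -100 to +100, with 12 mm high side guards just outside that.
- cleat_low (a point): Middle of the lower blue cleat's upper face, on the deck's surface (deck x = 0). Both cleats: 10 high, 12 thick, 196 long across. Each has room for two plates side by side, 90 mm length up the slope (for example centred at deck y +45 and -45), centre 45 mm up the slope from the cleat's face.
- cleat_high (a point): The same point of the upper blue cleat (deck x = 124).
- timer: Fixed white wind-up timer, 85 x 85 x 50 mm, brass wing key on top. Origin on the bench under the centre, z up.
- key_grip (a point): On the key's vertical axis, at the middle of its wing's height, 78 above the bench. The wing is 46 long, 10 thick, 30 high (from 63 to 93 above the bench).
- key (a joint): Turn of the key in rad, growing clockwise seen from above; 0 run down, stop at 6.0; starts between 0 and 0.6. At 0 the wing lies along the timer's x, at q it is turned clockwise by q. Winding takes 0.08 to 0.17 N m; it stays where it is let go. More than one grasp is needed.
- jar_a: Bystander: amber jar of fruit, 80 diameter x 120 high.
- jar_b: Bystander: amber jar, 84 diameter x 130 high.
- bottle_a: Bystander: amber bottle, 68 diameter x 200 high.
- bottle_b: Bystander: amber bottle, 68 diameter x 190 high.
- tub: Bystander: clear bowl, 110 diameter x 60 high.
- case: Bystander: black instrument case 55 x 165 x 34.
Mind the look-alikes: they are no part of the job. Leave any green look-alike of the timer alone.

How it is judged (in metres and radians):
On the way, in this order (a step that is already met when the one before it is completed fails the run):
1. the lid is off and lies flat on the bench, let go (height (world z) of lid between -0.004 and 0.008 m and angle between lid's own z axis and vertical below 0.06 rad and contact force between the fingers and lid below 0.1 N), for 0.2 s.
2. every plate present lies flat on the deck against a cleat, let go ((x of plate1 in the frame of deck between 0.04 and 0.052 m or x of plate1 in the frame of deck between 0.164 and 0.176 m) and y of plate1 in the frame of deck between -0.08 and 0.08 m and z of plate1 in the frame of deck between -0.004 and 0.005 m and angle between the z axis of each of plate1, plate2, plate3, plate4 and the z axis of deck, either way round below 0.08 rad and angle between the x axis of each of plate1, plate2, plate3, plate4 and the x axis of deck, either way round below 0.15 rad and angle between each of plate1, plate2, plate3, plate4's own z axis and vertical below 0.6 rad and linear speed of each of plate1, plate2, plate3, plate4 below 0.02 m/s and contact force between the fingers and plate1 below 0.1 N and (x of plate2 in the frame of deck between 0.04 and 0.052 m or x of plate2 in the frame of deck between 0.164 and 0.176 m) and y of plate2 in the frame of deck between -0.08 and 0.08 m and z of plate2 in the frame of deck between -0.004 and 0.005 m and contact force between the fingers and plate2 below 0.1 N and (x of plate3 in the frame of deck between 0.04 and 0.052 m or x of plate3 in the frame of deck between 0.164 and 0.176 m) and y of plate3 in the frame of deck between -0.08 and 0.08 m and z of plate3 in the frame of deck between -0.004 and 0.005 m and contact force between the fingers and plate3 below 0.1 N and (x of plate4 in the frame of deck between 0.04 and 0.052 m or x of plate4 in the frame of deck between 0.164 and 0.176 m) and y of plate4 in the frame of deck between -0.08 and 0.08 m and z of plate4 in the frame of deck between -0.004 and 0.005 m and contact force between the fingers and plate4 below 0.1 N), for 0.3 s.
3. the timer's key is wound to its stop (over 5.6 rad) (value of joint key above 5.6 rad), for 0.2 s.
At the end, for the whole second after the job is handed in: Lid flat on the bench (within 8 mm, 0.06 rad); every plate present flat on the deck (within 0.08 rad, 5 mm), straight within 0.15 rad, centre within 80 mm of the deck's middle line, lower edge within 7 mm of a cleat's upper face, at rest and let go; key over 5.6 rad (all of step 1 and all of step 2 and value of joint key above 5.6 rad); the robot touches nothing.
It fails at once if a bystander is pushed more than 40 mm from its place (distance of any of jar_a, jar_b, bottle_a, bottle_b, tub, case from where it was at the start of the episode above 0.04 m).
It fails at once if a jar or bottle is tipped over (angle between any of jar_a, jar_b, bottle_a, bottle_b's own z axis and vertical above 0.6 rad).
Of plate1, plate2, plate3, plate4 only 2 to 4 are there at a start; the rules pass over those that are not, and their reading is None.
At some moment in a run one of plate1, plate2, plate3, plate4 may be knocked a few centimetres aside while the robot is not near it.
Once in a run the grip may slacken for a moment while it holds something.
It also fails if it takes over 210 s, if anything falls off the work surface, if the arm or the gripper's body presses on something with over 40 N, if the wrist force passes 120 N, or if a joint passes its speed limit or range.

## Working session

There is one attempt and no reset: what is moved stays moved. The work goes in short steps, Python scripts to look and compute and a shell command to move; the robot and the scene stay as the last step left them, time stands still between calls to the robot, and variables do not carry over. Pictures are saved under pics/ and viewed, and the job is handed in when it is done.

```bash
ls -la; mkdir -p pics; python3 - <<'E'
from bench import r, viewer, models
import cv2
print(r.observe(), r.pinch_z)
for c in ("scene","top"):
    cv2.imwrite(f"pics/{c}0.png", viewer.capture(c))
    for n in ["box","box_rails","box_lip","lid","deck","cleat_low","cleat_high","timer","key_grip","jar_a","bottle_a","tub","case"]:
        o=models.pinpoint(n,c)
        print(c,n,[( [round(v) for v in d['position']],round(d['score'],2)) for d in o])
E
```

```text
total 12
drwxr-xr-x  3 agent agent 4096 Dec  7 14:58 .
drwxr-xr-x 23 root  root  4096 Dec  7 14:58 ..
drwxr-xr-x  2 agent agent 4096 Dec  7 14:58 pics
{'t': 0.0, 'joint_pos': array([ 1.18130491,  0.60012996, -0.00253792,  1.60014043,  0.00179989,
        0.94290012, -0.07978412]), 'qvel': array([-7.89977580e-05, -8.85210234e-04, -7.20975243e-04,  2.95762036e-03,
       -7.02545551e-04, -9.80863936e-04,  4.70948403e-04]), 'effort': array([-8.60061737e-04, -7.76464033e+01,  1.56406760e+00, -2.58002347e+01,
        1.21768814e-02,  8.97282473e-03,  1.96698704e-05]), 'ee_pos': array([ 222.92721076, -689.37285878,  230.40977237]), 'orientation': array([ 8.08635127e-01, -5.88309962e-01, -6.77603239e-04, -4.02001956e-04]), 'ft_force': array([-0.25110967,  0.12933903, -0.27462593]), 'torque': array([-0.0023098 , -0.02385382,  0.0578154 ]), 'width': 85.21467236341631} 18.700000000000003
scene box [([486, -46, 0], 0.76)]
scene box_rails [([467, 42, 66], 0.98)]
scene box_lip [([494, -168, 62], 0.81)]
scene lid [([481, -50, 54], 0.57), ([495, -166, 63], 0.36)]
scene deck [([451, 269, 42], 0.59)]
[... 509 characters left out ...]
2)]
scene case [([781, -163, 2], 0.65)]
top box [([742, 51, -4], 0.59)]
top box_rails [([473, 44, 63], 0.58)]
top box_lip []
top lid [([481, -49, 54], 0.67)]
top deck [([449, 272, 43], 0.82), ([476, -48, 56], 0.56)]
top cleat_low [([458, 268, 46], 0.6)]
top cleat_high [([564, 256, 95], 0.94)]
top timer [([662, -237, 1], 0.86), ([267, -477, 2], 0.83), ([274, -286, 0], 0.81)]
top key_grip [([663, -235, 79], 0.52), ([273, -291, 78], 0.5), ([272, -475, 77], 0.49)]
top jar_a [([669, -54, 4], 0.95), ([745, 258, -2], 0.82)]
top bottle_a [([741, 52, -2], 0.79), ([603, -519, -4], 0.73)]
top tub [([709, -395, 0], 0.93), ([564, 256, 98], 0.63), ([786, -161, 1], 0.27)]
top case [([784, -162, -2], 0.63)]
```

View pics/scene0.png

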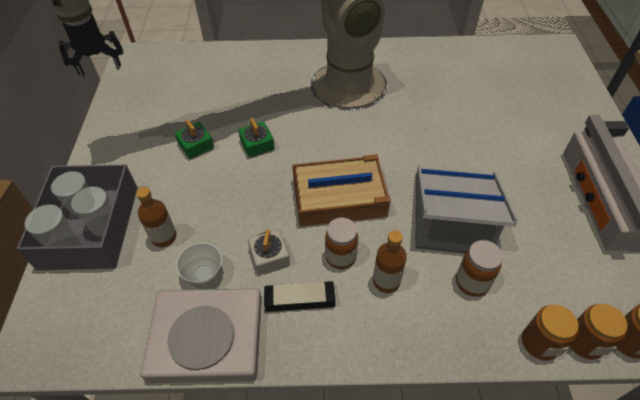

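View pics/top0.png

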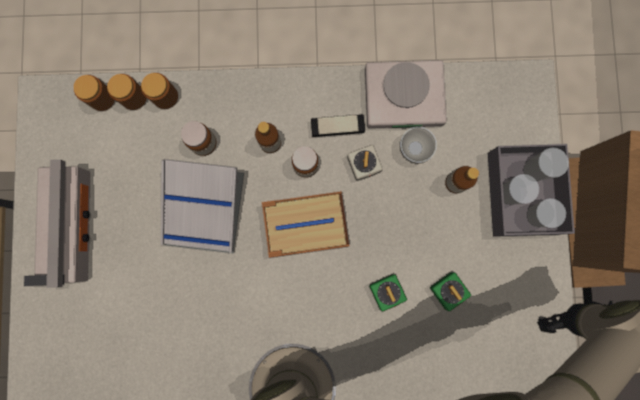

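The top view shows the lid bar at about (305,223), the deck at (200,205), the white timer at (365,162) and the green look-alikes at (388,292) and (451,291). Next I'll segment the blue parts to get accurate yaw.

```bash
cat > h.py <<'E'
from bench import r, viewer, models
import numpy as np, cv2
from scipy.spatial.transform import Rotation as R
def cam(c):
    m=viewer.camera_model(c); K=np.array(m['intrinsics'],float); Rm=cv2.Rodrigues(np.array(m['rvec'],float))[0]; return K,Rm,np.array(m['tvec'],float).ravel()
def plane(c,uv,n,d):  # n.X=d
    K,Rm,t=cam(c); uv=np.atleast_2d(uv).astype(float)
    ray=(np.linalg.inv(K)@np.c_[uv,np.ones(len(uv))].T).T@Rm; o=-Rm.T@t
    s=(d-o@n)/(ray@np.array(n,float)); return o+ray*s[:,None]
def atz(c,uv,z): return plane(c,uv,np.array([0,0,1.]),z)
def proj(c,X):
    K,Rm,t=cam(c); p=(np.atleast_2d(X)@Rm.T+t)@K.T; return p[:,:2]/p[:,2:]
def go(pos,Rt,note=''):
    "shift in tool axes and rotvec deg from current measured pose to target"
    s=r.observe(); Rc=R.from_quat(s['orientation']); d=Rc.inv().apply(np.array(pos,float)-s['ee_pos'])
    rv=(Rc.inv()*Rt).as_rotvec(degrees=True)
    print(note,'turn',rv.round(1),'shift',d.round(1),'dist',np.linalg.norm(d).round(0),'ang',np.linalg.norm(rv).round(0))
def down(yaw): # tool x at world yaw (deg), pointing down
    return R.from_euler('z',yaw,degrees=True)*R.from_euler('x',180,degrees=True)
def st():
    s=r.observe(); print('t',round(s['t'],2),'p',s['ee_pos'].round(1),'F',s['ft_force'].round(1),'w',round(s['width'],1),'q',s['joint_pos'].round(2), 'xaxis',R.from_quat(s['orientation']).as_matrix()[:,0].round(3),'z',R.from_quat(s['orientation']).as_matrix()[:,2].round(3))
def crop(img,x0,x1,y0,y1,name,f=4):
    cv2.imwrite(name,cv2.resize(img[y0:y1,x0:x1],None,fx=f,fy=f,interpolation=cv2.INTER_CUBIC))
E
python3 - <<'E'
from h import *
for c,rois in (("top",[("bar",250,360,190,260,88),("deck",150,250,150,260,None)]),("scene",[("bar",285,390,150,220,88),("deck",405,520,160,215,None)])):
    im=viewer.capture(c); hsv=cv2.cvtColor(im,cv2.COLOR_BGR2HSV)
    m=cv2.inRange(hsv,(105,130,40),(130,255,255))
    n,l,s,ce=cv2.connectedComponentsWithStats(m)
    for i in range(1,n):
        if s[i,4]>15:
            ys,xs=np.where(l==i); rect=cv2.minAreaRect(np.c_[xs,ys].astype(np.float32))
            b=cv2.boxPoints(rect); e=sorted([(np.linalg.norm(b[k]-b[(k+1)%4]),k) for k in range(4)])
            k0,k1=e[0][1],e[1][1]; E1=(b[k0]+b[(k0+1)%4])/2; E2=(b[k1]+b[(k1+1)%4])/2
            print(c,s[i,4],rect[0],E1,E2,'z88',atz(c,[E1,E2],88).round(0).tolist())
    if c=="top": crop(im,150,360,140,260,"pics/c1.png",3)
    else: crop(im,285,520,140,260,"pics/c2.png",3)
E
```

```text
top 225 (197.47589111328125, 200.20875549316406) [164.83356 196.44234] [230.11823 203.97517] z88 [[569.0, 352.0, 88.0], [542.0, 162.0, 88.0]]
top 147 (304.5199890136719, 223.64004516601562) [332.09998 219.70004] [276.94    227.58005] z88 [[487.0, -133.0, 88.0], [469.0, 27.0, 88.0]]
top 212 (195.97506713867188, 239.71377563476562) [163.88683 235.97015] [228.06331 243.4574 ] z88 [[454.0, 354.0, 88.0], [427.0, 169.0, 88.0]]
scene 458 (631.0, 119.5) [631.  97.] [631. 142.] z88 [[192.0, 827.0, 88.0], [376.0, 752.0, 88.0]]
scene 250 (457.9330139160156, 173.79092407226562) [421.9373  170.74043] [493.92874 176.84142] z88 [[464.0, 165.0, 88.0], [490.0, 348.0, 88.0]]
scene 448 (339.67236328125, 179.61996459960938) [370.357   176.35564] [308.98773 182.8843 ] z88 [[480.0, 27.0, 88.0], [498.0, -134.0, 88.0]]
scene 327 (463.9794921875, 194.72950744628906) [424.88998 191.22896] [503.069   198.23006] z88 [[533.0, 162.0, 88.0], [561.0, 355.0, 88.0]]
```

```bash
python3 -c "
from h import *
st()"
```

```text
t 1.5 p [ 223.  -689.8  231.3] F [-0.2 -0.3 -0.1] w 85.6 q [ 1.18  0.6  -0.    1.6   0.    0.94 -0.08] xaxis [ 0.308 -0.951 -0.   ] z [-0.  0. -1.]
```

```bash
python3 -c "
from h import *
go([485.4,-91.8,160],down(6.4))"
```

```text
turn [  0.    0.  -78.5] shift [-488.3 -433.7   71.3] dist 657.0 ang 78.0
```

```bash
python3 -m pendant '[[[0,0,0],[-31,-27,0],-1],[[0,0,0],[-62,-54,0],-1],[[0,0,0],[-93,-81,0],-1],[[0,0,0],[-124,-108,0],-1],[[0,0,0],[-155,-135,0],-1]]'
python3 -m pendant '[[[0,0,0],[-31,-27,0],-1],[[0,0,0],[-62,-54,0],-1],[[0,0,0],[-93,-81,0],-1],[[0,0,0],[-124,-108,0],-1],[[0,0,0],[-155,-135,0],-1]]'
python3 -m pendant '[[[0,0,0],[-31,-27,0],-1],[[0,0,0],[-62,-54,0],-1],[[0,0,0],[-93,-81,0],-1],[[0,0,0],[-124,-108,0],-1],[[0,0,0],[-155,-135,0],-1]]'
python3 -m pendant '[[[0,0,-7],[0,0,0],-1],[[0,0,-14],[0,0,0],-1],[[0,0,-21],[0,0,0],-1],[[0,0,-28],[0,0,0],-1],[[0,0,-35],[0,0,0],-1]]'
python3 -m pendant '[[[0,0,-7],[0,0,0],-1],[[0,0,-14],[0,0,0],-1],[[0,0,-21],[0,0,0],-1],[[0,0,-28],[0,0,0],-1],[[0,0,-35],[0,0,0],-1]]'
python3 -c "
from h import *
st();go([485.4,-91.8,160],down(6.4))"
```

```text
t: 1.92
ee_pos: [304.2, -499.1, 231.4]
orientation: [0.809, -0.588, 0.0, 0.0]
ft_force: [0.6, -0.1, 0.1]
width: 85.3
t: 2.33
ee_pos: [385.1, -310.0, 231.6]
orientation: [0.809, -0.588, 0.0, 0.0]
ft_force: [1.6, -0.7, 0.4]
width: 85.7
t: 2.75
ee_pos: [465.9, -120.9, 231.6]
orientation: [0.809, -0.588, 0.0, -0.0]
ft_force: [0.5, -0.6, 1.0]
width: 85.1
t: 3.17
ee_pos: [465.5, -122.5, 231.4]
orientation: [0.949, -0.315, 0.0, 0.0]
ft_force: [0.4, -0.1, 0.3]
width: 85.1
t: 3.58
ee_pos: [465.4, -122.8, 231.4]
orientation: [1.0, -0.015, 0.0, 0.0]
ft_force: [-0.5, -0.1, -0.5]
width: 85.5
t 3.58 p [ 465.4 -122.8  231.4] F [-0.5 -0.1 -0.5] w 85.5 q [ 0.46  0.33 -0.41  2.13  0.2   0.72 -0.11] xaxis [ 1.   -0.03  0.  ] z [ 0. -0. -1.]
 turn [ 0.  -0.  -8.1] shift [ 19.  -31.6  71.4] dist 80.0 ang 8.0
```

```bash
python3 -m pendant '[[[0,0,-4],[10,-16,20],-1],[[0,0,-8],[19,-31.6,40],-1],[[0,0,-8],[19,-31.6,71],-1],[[0,0,-8],[19,-31.6,71],-0.3],[[0,0,-8],[19,-31.6,71],-0.3]]' 40
python3 - <<'E'
from h import *
st();go([485.4,-91.8,66],down(6.4))
im=viewer.capture("scene");crop(im,260,420,110,240,"pics/c3.png",4)
im=viewer.capture("top");crop(im,240,400,170,290,"pics/c4.png",4)
E
```

```text
t: 4.0
ee_pos: [484.5, -91.8, 159.6]
orientation: [0.999, 0.052, -0.002, -0.0]
ft_force: [0.6, 0.0, 0.1]
width: 64.2
t 4.0 p [484.5 -91.8 159.6] F [0.6 0.  0.1] w 64.2 q [ 0.36  0.46 -0.39  2.17  0.31  0.57 -0.16] xaxis [ 0.995  0.103 -0.003] z [-0.003  0.    -1.   ]
 turn [-0.   0.2 -0.5] shift [ 1.2  0.1 93.6] dist 94.0 ang 1.0
```

View pics/c3.png

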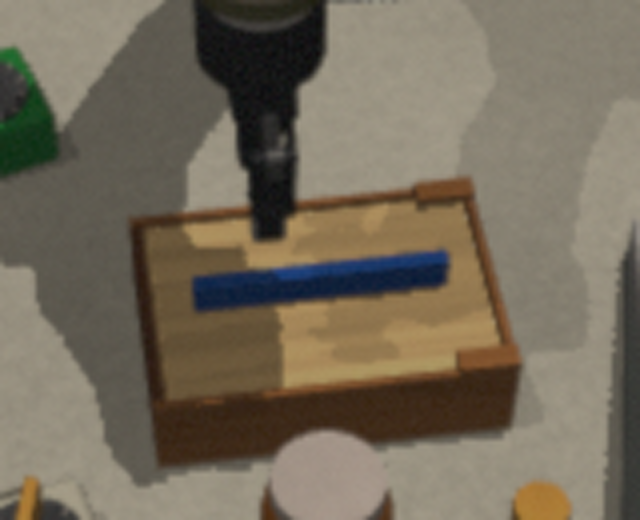

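The gripper is above the bar, a little in front of its middle, with the lip at the left and the rails at the right end. Next I descend and grip.

```bash
python3 -m pendant '[[[0,0,0],[0,0,40],-0.3],[[0,0,0],[1,0,75],-0.3],[[0,0,0],[1,0,92],-0.3],[[0,0,0],[1,0,92],-0.3],[[0,0,0],[1,0,92],0.2]]' 60
python3 -m pendant '[[[0,0,0],[0,0,0],1],[[0,0,0],[0,0,0],1],[[0,0,0],[0,0,0],1],[[0,0,0],[0,0,0],1],[[0,0,0],[0,0,0],1]]' 80
python3 -c "
from h import *
st()
im=viewer.capture('scene');crop(im,260,420,110,240,'pics/c5.png',4)"
```

```text
t: 4.52
ee_pos: [486.8, -92.1, 69.1]
orientation: [0.999, 0.051, -0.0, 0.0]
ft_force: [0.2, -0.6, 0.4]
width: 44.9
t: 4.93
ee_pos: [486.9, -92.2, 70.2]
orientation: [0.999, 0.052, 0.001, 0.001]
ft_force: [-2.1, -0.2, 13.1]
width: 10.0
t 4.93 p [486.9 -92.2  70.2] F [-2.1 -0.2 13.1] w 10.0 q [ 0.25  0.6  -0.26  2.24  0.45  0.35 -0.28] xaxis [0.995 0.104 0.002] z [ 0.002 -0.001 -1.   ]
```

View pics/c5.png

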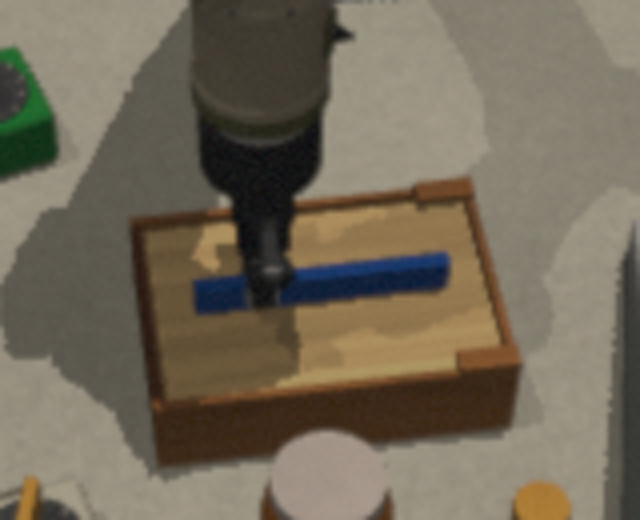

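```bash
python3 -m pendant '[[[-1,0,0],[0,0,-3],1],[[-2,0,0],[0,0,-6],1],[[-3,0,0],[0,0,-9],1],[[-3.5,0,0],[0,0,-11],1],[[-3.5,0,0],[0,0,-11],1]]' 100
python3 -c "
from h import *
st()
im=viewer.capture('scene');crop(im,260,420,110,240,'pics/c6.png',4)"
```

```text
t: 5.4
ee_pos: [486.8, -91.4, 80.3]
orientation: [0.998, 0.052, 0.002, 0.031]
ft_force: [-0.9, -0.2, -1.6]
width: 9.7
t 5.4 p [486.8 -91.4  80.3] F [-0.9 -0.2 -1.6] w 9.7 q [ 0.16  0.58 -0.18  2.25  0.48  0.35 -0.34] xaxis [0.995 0.104 0.001] z [ 0.008 -0.061 -0.998]
```

View pics/c6.png

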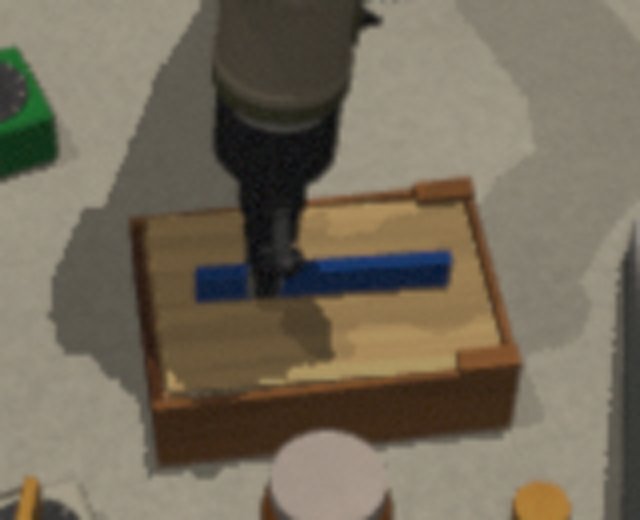

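```bash
python3 -c "
from h import *
s=r.observe(); print((R.from_quat(s['orientation']).inv().apply([.1115,-.9938,0])*60).round(1))"
```

```text
[ 0.5 59.9  3.7]
```

```bash
python3 -m pendant '[[[0,0,0],[0.1,12,0.7],1],[[0,0,0],[0.2,24,1.4],1],[[0,0,0],[0.3,36,2.2],1],[[0,0,0],[0.4,48,3],1],[[0,0,0],[0.5,60,3.7],1]]'
python3 -c "
from h import *
st()
im=viewer.capture('scene');crop(im,260,420,110,240,'pics/c7.png',4)"
```

```text
t: 5.87
ee_pos: [493.2, -152.4, 79.3]
orientation: [0.998, 0.051, 0.002, 0.03]
ft_force: [0.4, 0.1, -2.1]
width: 9.4
t 5.87 p [ 493.2 -152.4   79.3] F [ 0.4  0.1 -2.1] w 9.4 q [ 0.3   0.59 -0.21  2.21  0.49  0.38 -0.23] xaxis [0.995 0.103 0.   ] z [ 0.006 -0.06  -0.998]
```

View pics/c7.png

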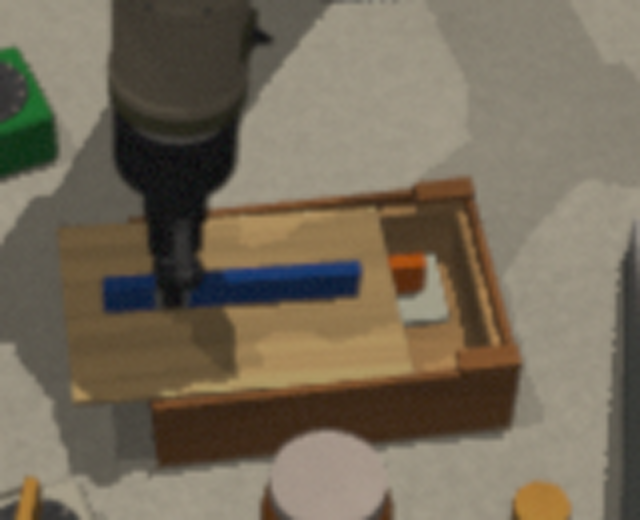

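The lid is out over the front, the rear is clear of the rails, and an orange plate is visible. Next I lift it, level it and carry it over.

```bash
python3 -m pendant '[[[0,0,0],[0,0,-15],1],[[0,0,0],[0,5,-35],1],[[1.5,0,0],[0,20,-60],1],[[3,0,0],[0,45,-65],1],[[3.5,0,0],[0,70,-65],1]]'
python3 -c "
from h import *
st();go([494,-380,100],down(6.4))"
```

```text
t: 6.33
ee_pos: [501.0, -217.9, 150.6]
orientation: [0.999, 0.052, 0.002, -0.0]
ft_force: [0.6, -1.5, -1.7]
width: 9.6
t 6.33 p [ 501.  -217.9  150.6] F [ 0.6 -1.5 -1.7] w 9.6 q [ 0.58  0.52 -0.39  2.07  0.34  0.61  0.07] xaxis [0.995 0.104 0.003] z [ 0.003  0.001 -1.   ]
 turn [-0.  -0.2 -0.4] shift [-24.  160.5  50.5] dist 170.0 ang 0.0
```

```bash
python3 -m pendant '[[[0,0,0],[-6,40,0],1],[[0,0,0],[-12,80,10],1],[[0,0,0],[-18,120,20],1],[[0,0,0],[-24,160,40],1],[[0,0,0],[-24,160,60],1]]'
python3 -c "
from h import *
st();go([494,-380,17],down(6.4))
im=viewer.capture('scene');crop(im,190,400,110,270,'pics/c8.png',3)"
```

```text
t: 6.75
ee_pos: [490.8, -388.2, 88.2]
orientation: [0.999, 0.047, 0.001, 0.003]
ft_force: [-0.0, -1.1, -2.0]
width: 9.6
t 6.75 p [ 490.8 -388.2   88.2] F [-0.  -1.1 -2. ] w 9.6 q [ 0.8   0.68 -0.35  1.93  0.4   0.59  0.29] xaxis [0.996 0.094 0.001] z [ 0.001 -0.005 -1.   ]
 turn [ 0.3 -0.1 -1. ] shift [ 3.9 -8.3 71.2] dist 72.0 ang 1.0
```

View pics/c8.png

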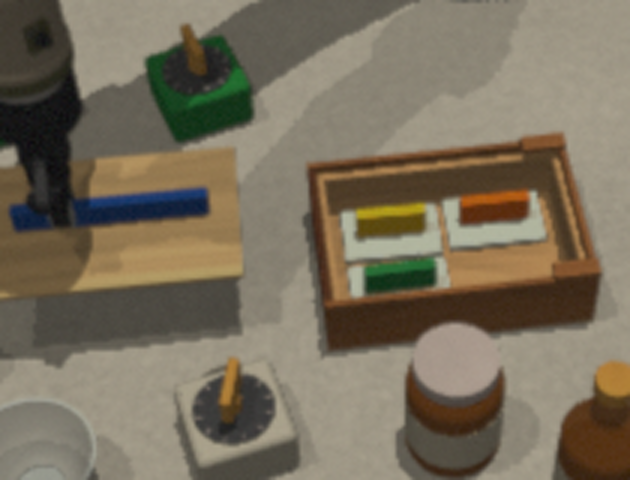

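Yellow, orange and green plates lie in the box and the red one is absent. Now I lower the lid onto the clear bench.

```bash
python3 -m pendant '[[[0,0,0],[1,-3,25],1],[[0,0,0],[3,-8,50],1],[[0,0,0],[3,-8,65],1],[[0,0,0],[3,-8,71],1],[[0,0,0],[3,-8,73],1]]'
python3 -m pendant '[[[0,0,0],[0,0,0],1],[[0,0,0],[0,0,0.5],1]]'
python3 -c "
from h import *
st()"
```

```text
t: 7.22
ee_pos: [494.4, -369.6, 14.5]
orientation: [0.999, 0.052, -0.001, -0.001]
ft_force: [-0.1, 0.7, -0.8]
width: 9.4
t: 7.38
ee_pos: [495.3, -370.7, 16.0]
orientation: [0.999, 0.052, 0.001, 0.0]
ft_force: [-0.5, 0.7, -1.2]
width: 9.3
t 7.38 p [ 495.3 -370.7   16. ] F [-0.5  0.7 -1.2] w 9.3 q [ 0.73  0.78 -0.28  1.97  0.46  0.45  0.22] xaxis [0.995 0.103 0.001] z [ 0.001 -0.001 -1.   ]
```

```bash
python3 -m pendant '[[[0,0,0],[0,0,1],1],[[0,0,0],[0,0,2],1],[[0,0,0],[0,0,3],1],[[0,0,0],[0,0,3],1]]'

```

```text
t: 7.72
ee_pos: [495.3, -370.9, 14.3]
orientation: [0.999, 0.051, 0.001, 0.001]
ft_force: [-3.6, 1.9, 16.7]
width: 9.6
```

Contact with the bench at 17 N. Release and lift.

```bash
python3 -m pendant '[[[0,0,0],[0,0,-1],0.2],[[0,0,0],[0,0,-1],-0.2],[[0,0,0],[0,0,-1],-0.3],[[0,0,0],[0,0,-3],-0.3],[[0,0,0],[0,0,-20],-0.3]]'
python3 -m pendant '[[[0,0,0],[0,0,-40],-0.3],[[0,0,0],[0,0,-80],0],[[0,0,0],[0,0,-120],0],[[0,0,0],[0,0,-160],0],[[0,0,0],[0,0,-170],0]]'
python3 - <<'E'
from h import *
st()
im=viewer.capture('scene');crop(im,190,400,110,270,'pics/c9.png',3)
for n in ["plate1","plate2","plate3","plate4","lid"]:
    o=models.pinpoint(n,'scene'); print(n,[( [round(v) for v in d['position']],round(d['score'],2)) for d in o])
im=viewer.capture('top');crop(im,240,400,170,270,'pics/c10.png',4)
for n in ["plate1","plate2","plate3","plate4","lid"]:
    o=models.pinpoint(n,'top'); print(n,[( [round(v) for v in d['position']],round(d['score'],2)) for d in o])
E
```

```text
t: 8.13
ee_pos: [493.6, -369.6, 29.9]
orientation: [0.999, 0.052, -0.002, -0.001]
ft_force: [-0.6, -0.9, -0.9]
width: 55.4
t: 8.55
ee_pos: [497.0, -371.4, 208.2]
orientation: [0.999, 0.052, 0.003, 0.002]
ft_force: [1.1, -0.3, -0.1]
width: 42.7
t 8.55 p [ 497.  -371.4  208.2] F [ 1.1 -0.3 -0.1] w 42.7 q [ 0.85  0.53 -0.44  1.86  0.3   0.81  0.36] xaxis [0.995 0.103 0.006] z [ 0.007 -0.004 -1.   ]
plate1 [([437, -8, 7], 0.91), ([455, -104, 12], 0.79), ([742, 52, 0], 0.69), ([515, -96, 6], 0.61)]
plate2 [([437, -8, 7], 0.91), ([455, -104, 12], 0.79), ([742, 52, 0], 0.69), ([515, -96, 6], 0.61)]
plate3 [([437, -8, 7], 0.91), ([455, -104, 12], 0.79), ([742, 52, 0], 0.69), ([515, -96, 6], 0.61)]
plate4 [([437, -8, 7], 0.91), ([455, -104, 12], 0.79), ([742, 52, 0], 0.69), ([515, -96, 6], 0.61)]
lid [([491, -330, 0], 0.7)]
plate1 [([455, -103, 11], 0.88), ([440, -9, 4], 0.85)]
plate2 [([455, -103, 11], 0.88), ([440, -9, 4], 0.85)]
plate3 [([455, -103, 11], 0.88), ([440, -9, 4], 0.85)]
plate4 [([455, -103, 11], 0.88), ([440, -9, 4], 0.85)]
lid [([668, -56, 3], 0.43)]
```

View pics/c9.png

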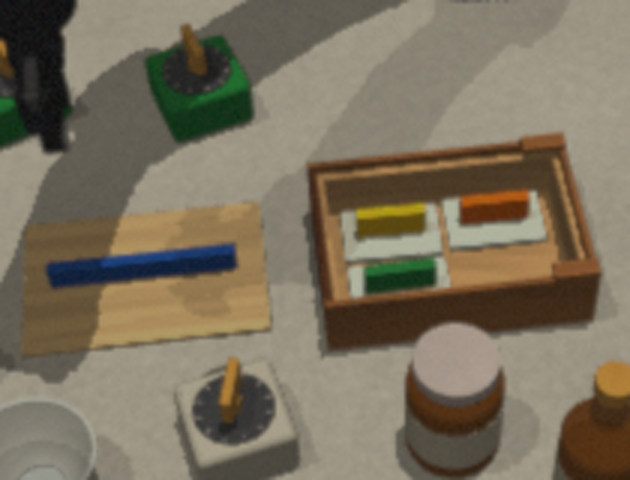

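View pics/c10.png

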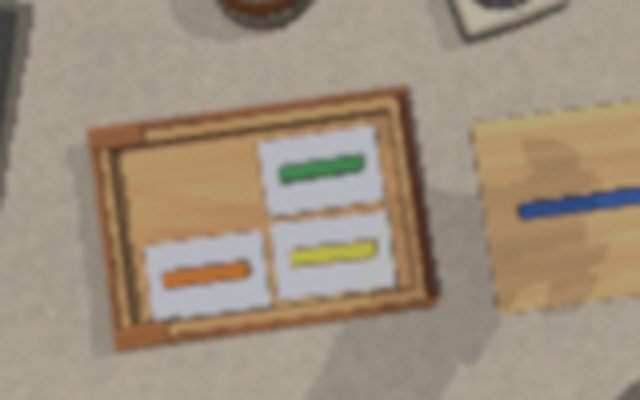

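The lid lies flat on the bench at (491,-330). Orange, yellow and green plates are in the box with one slot empty. Now the ribs in detail.

```bash
cat >> h.py <<'E'
COL={'orange':((3,150,80),(14,255,255)),'red':((172,150,60),(179,255,255)),'yellow':((22,120,80),(33,255,255)),'green':((50,120,30),(80,255,255))}
def ribs(c,roi,z=46,n=None,d=None):
    im=viewer.capture(c); hsv=cv2.cvtColor(im,cv2.COLOR_BGR2HSV); x0,x1,y0,y1=roi
    for k,(lo,hi) in COL.items():
        m=np.zeros(hsv.shape[:2],np.uint8); m[y0:y1,x0:x1]=cv2.inRange(hsv,lo,hi)[y0:y1,x0:x1]
        nn,l,s,ce=cv2.connectedComponentsWithStats(m)
        for i in range(1,nn):
            if s[i,4]<12: continue
            ys,xs=np.where(l==i); rect=cv2.minAreaRect(np.c_[xs,ys].astype(np.float32))
            b=cv2.boxPoints(rect); e=sorted([(np.linalg.norm(b[q]-b[(q+1)%4]),q) for q in range(4)])
            k0,k1=e[0][1],e[1][1]; E1=(b[k0]+b[(k0+1)%4])/2; E2=(b[k1]+b[(k1+1)%4])/2
            P=atz(c,[E1,E2,rect[0]],z) if n is None else plane(c,[E1,E2,rect[0]],n,d)
            v=P[1]-P[0]; print(c,k,s[i,4],'px',np.round(rect[0],1),'ctr',P[2].round(0),'yaw',round(np.degrees(np.arctan2(v[1],v[0]))%180,1),'len',round(np.linalg.norm(v)))
    return im
dy=np.radians(8.1);ti=np.radians(24)
DX=np.array([np.cos(ti)*np.cos(dy),-np.cos(ti)*np.sin(dy),np.sin(ti)]);DY=np.array([np.sin(dy),np.cos(dy),0]);DZ=np.cross(DX,DY)
DO=np.array([452.6,269.8,45.])
def dk(x,y,z): return DO+x*DX+y*DY+z*DZ
def Rdeck(flip): # tool z=-DZ, tool x= +-DY
    x=DY*(-1 if flip else 1); z=-DZ; return R.from_matrix(np.c_[x,np.cross(z,x),z])
E
python3 - <<'E'
from h import *
ribs('top',(255,345,190,258)); ribs('scene',(285,395,150,225))
print(DX.round(3),DZ.round(3))
go([0,0,0],Rdeck(0));go([0,0,0],Rdeck(1))
E
```

```text
top orange 19 px [269.7 203.8] ctr [543.  51.  46.] yaw 96.5 len 27
top orange 52 px [290.6 238.2] ctr [439. -10.  46.] yaw 96.5 len 57
top orange 13 px [274.  253.5] ctr [395.  41.  46.] yaw 88.4 len 12
top yellow 64 px [323.  232.8] ctr [ 452. -106.   46.] yaw 94.7 len 60
scene orange 50 px [369.  157.4] ctr [375.  35.  46.] yaw 96.9 len 40
scene orange 265 px [345.7 202.5] ctr [533. -39.  46.] yaw 121.8 len 260
scene orange 212 px [354.5 177.8] ctr [449. -11.  46.] yaw 94.2 len 59
scene yellow 213 px [319.9 182.4] ctr [ 462. -105.   46.] yaw 95.2 len 63
scene green 169 px [322.7 201.4] ctr [527. -99.  46.] yaw 95.7 len 56
[ 0.904 -0.129  0.407] [-0.403  0.057  0.914]
 turn [-20.4  15.9 -74.8] shift [-453.7 -419.4  201.9] dist 650.0 ang 79.0
 turn [ 17.   21.8 102.3] shift [-453.7 -419.4  201.9] dist 650.0 ang 106.0
```

```bash
python3 -m pendant '[[[0,0,0],[0,-40,0],0.44],[[0,0,0],[0,-80,0],0.44],[[0,0,0],[0,-120,0],0.44],[[0,0,0],[0,-160,0],0.44],[[0,0,0],[0,-200,0],0.44]]'
python3 -c "
from h import *
st();go([439,-9,110],down(6.4))"
```

```text
t: 9.67
ee_pos: [473.7, -169.9, 202.0]
orientation: [0.999, 0.051, 0.0, 0.0]
ft_force: [1.0, 0.5, 0.3]
width: 23.6
t 9.67 p [ 473.7 -169.9  202. ] F [1.  0.5 0.3] w 23.6 q [ 0.58  0.41 -0.46  2.11  0.29  0.68  0.02] xaxis [0.995 0.103 0.   ] z [ 0. -0. -1.]
 turn [ 0.  -0.  -0.5] shift [ -18.  -163.6   91.9] dist 189.0 ang 1.0
```

```bash
python3 -m pendant '[[[0,0,0],[-4,-38,5],0.44],[[0,0,0],[-8,-76,15],0.44],[[0,0,0],[-12,-112,30],0.44],[[0,0,0],[-16,-145,50],0.44],[[0,0,0],[-18,-163.6,80],0.44]]'
python3 -c "
from h import *
st();go([439,-9,20],down(6.4))
im=viewer.capture('scene');crop(im,260,420,110,240,'pics/c11.png',4)
im=viewer.capture('top');crop(im,240,360,180,270,'pics/c12.png',5)"
```

```text
t: 10.08
ee_pos: [439.7, -7.4, 122.9]
orientation: [0.999, 0.053, 0.002, -0.001]
ft_force: [0.9, -0.6, -0.4]
width: 23.7
t 10.08 p [439.7  -7.4 122.9] F [ 0.9 -0.6 -0.4] w 23.7 q [ 0.16  0.47 -0.36  2.32  0.42  0.4  -0.46] xaxis [0.994 0.105 0.004] z [ 0.004  0.001 -1.   ]
 turn [-0.1 -0.2 -0.3] shift [ -1.3   1.7 102.8] dist 103.0 ang 0.0
```

View pics/c11.png

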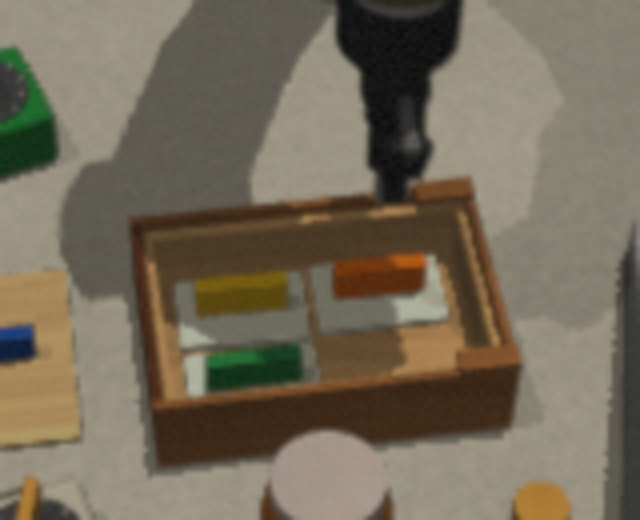

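```bash
python3 -m pendant '[[[0,0,0],[-1,1,35],0.44],[[0,0,0],[-1,1,60],0.44],[[0,0,0],[-1,1,66],0.44],[[0,0,0],[-1,1,66],0.44]]'
python3 -c "
from h import *
st();go([439,-9,20],down(6.4))
im=viewer.capture('scene');crop(im,300,420,120,220,'pics/c13.png',6)
im=viewer.capture('top');crop(im,240,360,180,270,'pics/c14.png',6)"
```

```text
t: 10.52
ee_pos: [438.0, -12.1, 55.0]
orientation: [0.999, 0.052, -0.001, 0.0]
ft_force: [-0.4, -0.5, 0.6]
width: 24.2
t 10.52 p [438.  -12.1  55. ] F [-0.4 -0.5  0.6] w 24.2 q [ 0.03  0.6  -0.19  2.37  0.55  0.21 -0.57] xaxis [ 0.995  0.103 -0.003] z [-0.003 -0.001 -1.   ]
 turn [ 0.   0.2 -0.5] shift [ 1.4 -3.  35. ] dist 35.0 ang 0.0
```

View pics/c13.png

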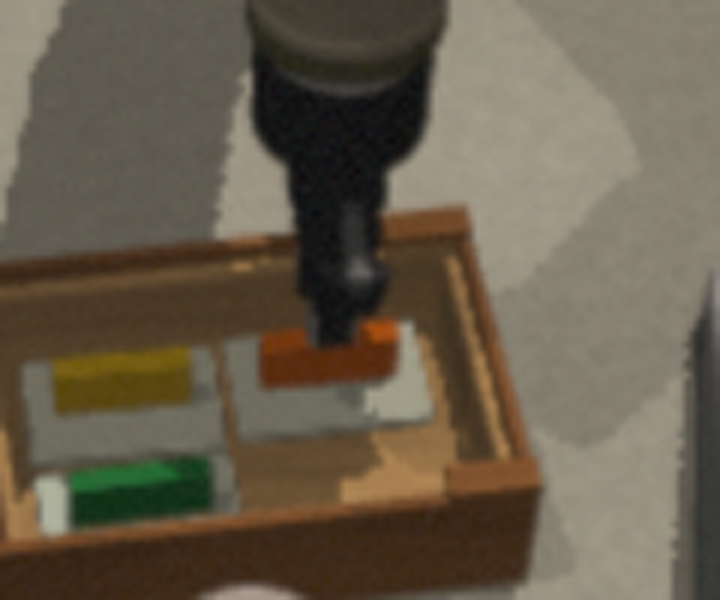

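View pics/c14.png

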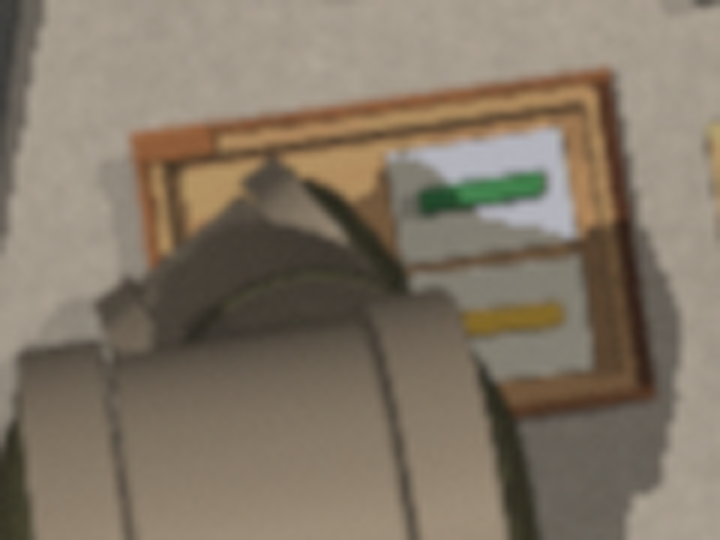

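```bash
python3 -c "
from h import *
X=R.from_euler('z',6.4,degrees=True).apply([1,0,0])
p=np.array([438.,-11,55])
for q in (p,p+X*12,p-X*12,p+X*26,p-X*26, np.array([439,-9,46.]),np.array([439,-9,46.])+R.from_euler('z',96.4,degrees=True).apply([32,0,0])): print(((proj('scene',q)-[300,120])*6).round(0))
print('orig',[ ((proj('scene',q)-[300,120])*6).round(0) for q in ([439-6,-9,46],[439+6,-9,46],[439+6,-9,16])])
"
```

```text
[[325. 316.]]
[[330. 336.]]
[[321. 297.]]
[[335. 360.]]
[[316. 274.]]
[[329. 331.]]
[[398. 323.]]
orig [array([[328., 321.]]), array([[330., 341.]]), array([[327., 383.]])]
```

```bash
python3 -m pendant '[[[0,0,0],[1,-2,12],0.44],[[0,0,0],[1,-2,24],0.44],[[0,0,0],[1,-2,34],0.44],[[0,0,0],[1,-2,34],0.44]]'
python3 -c "
from h import *
st()"
```

```text
t: 10.95
ee_pos: [439.6, -10.1, 22.1]
orientation: [0.999, 0.051, 0.0, 0.0]
ft_force: [0.4, 0.8, -0.2]
width: 24.1
t 10.95 p [439.6 -10.1  22.1] F [ 0.4  0.8 -0.2] w 24.1 q [-0.03  0.67 -0.11  2.39  0.69  0.11 -0.7 ] xaxis [0.995 0.103 0.   ] z [ 0.    -0.001 -1.   ]
```

```bash
python3 -m pendant '[[[0,0,0],[0,0,0],1],[[0,0,0],[0,0,0],1],[[0,0,0],[0,0,0],1],[[0,0,0],[0,0,0],1],[[0,0,0],[0,0,0],1]]' 100
python3 -c "
from h import *
st()"
```

```text
t: 11.37
ee_pos: [439.9, -9.9, 23.1]
orientation: [0.999, 0.051, 0.001, 0.0]
ft_force: [-0.9, -0.6, 8.6]
width: 10.2
t 11.37 p [439.9  -9.9  23.1] F [-0.9 -0.6  8.6] w 10.2 q [-0.03  0.67 -0.11  2.39  0.69  0.11 -0.7 ] xaxis [0.995 0.103 0.002] z [ 0.002  0.    -1.   ]
```

```bash
python3 -m pendant '[[[0,0,0],[0,0,-25],1],[[0,0,0],[0,0,-60],1],[[0,0,0],[0,-10,-100],1],[[0,0,0],[0,-45,-140],1],[[0,0,0],[0,-85,-160],1]]' 110
python3 -c "
from h import *
st();go(dk(176,45,60),Rdeck(0));go(dk(176,45,60),Rdeck(1));print(dk(176,45,60))
im=viewer.capture('scene');crop(im,300,520,80,240,'pics/c15.png',3)"
```

```text
t: 11.78
ee_pos: [431.8, 61.9, 178.2]
orientation: [0.999, 0.049, 0.001, 0.0]
ft_force: [0.9, 0.5, -1.3]
width: 9.8
t 11.78 p [431.8  61.9 178.2] F [ 0.9  0.5 -1.3] w 9.8 q [ 0.15  0.39 -0.55  2.27  0.38  0.57 -0.6 ] xaxis [0.995 0.098 0.002] z [ 0.002  0.    -1.   ]
 turn [-20.2  15.9 -75.1] shift [ 184.2 -216.3    7.2] dist 284.0 ang 79.0
 turn [ 16.9  21.6 102. ] shift [ 184.2 -216.3    7.2] dist 284.0 ang 106.0
[593.95978581 295.13498249 171.39837664]
```

View pics/c15.png

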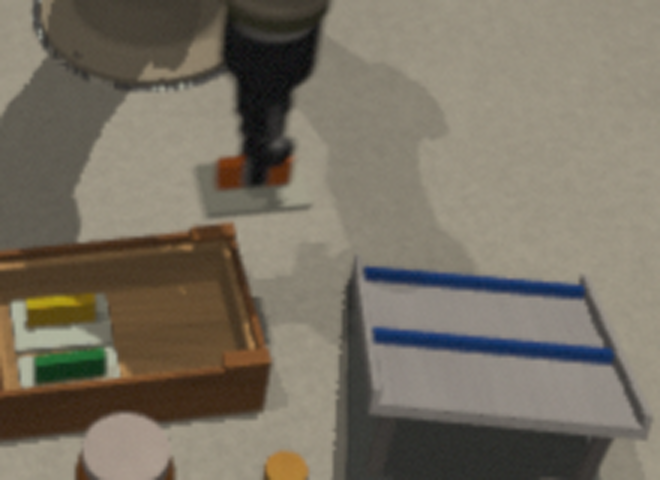

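```bash
python3 -m pendant '[[[-1.8,1.4,-6.6],[20,-25,-15],1],[[-3.6,2.8,-13.2],[45,-50,-30],1],[[-5.4,4.2,-19.8],[70,-80,-40],1],[[-7.2,5.6,-26.4],[95,-110,-45],1],[[-9,7,-33],[115,-140,-45],1]]' 110
python3 -c "
from h import *
st();go(dk(176,45,90),Rdeck(0))"
```

```text
t: 12.25
ee_pos: [533.5, 216.1, 222.0]
orientation: [0.937, 0.335, 0.066, 0.075]
ft_force: [1.0, -0.6, -2.0]
width: 10.0
t 12.25 p [533.5 216.1 222. ] F [ 1.  -0.6 -2. ] w 10.0 q [-0.15  0.45 -0.6   2.02  0.65  0.77 -0.49] xaxis [0.767 0.637 0.074] z [ 0.174 -0.095 -0.98 ]
 turn [-11.2   8.7 -41.6] shift [ 86.8 -36.2  23.5] dist 97.0 ang 44.0
```

```bash
python3 -m pendant '[[[-1.8,1.4,-6.7],[18,-7,0],1],[[-3.6,2.8,-13.4],[36,-14,5],1],[[-5.4,4.2,-20.1],[54,-21,10],1],[[-7.2,5.6,-26.8],[72,-29,15],1],[[-9,7,-33.5],[87,-36,20],1]]' 110
python3 -c "
from h import *
st();go(dk(176,45,70),Rdeck(0))"
```

```text
t: 12.67
ee_pos: [580.1, 296.4, 200.0]
orientation: [0.786, 0.589, 0.122, 0.142]
ft_force: [0.8, 0.1, -1.0]
width: 9.8
t 12.67 p [580.1 296.4 200. ] F [ 0.8  0.1 -1. ] w 9.8 q [-0.29  0.54 -0.6   2.    1.01  0.74 -0.3 ] xaxis [0.277 0.961 0.025] z [ 0.36  -0.079 -0.93 ]
 turn [-2.3  1.7 -7.9] shift [ 1.6  1.8 21.7] dist 22.0 ang 8.0
```

```bash
python3 -m pendant '[[[-1.2,0.9,-4],[1,1,7],1],[[-2.3,1.7,-7.9],[1.6,1.8,14],1],[[-2.3,1.7,-7.9],[1.6,1.8,21],1],[[-2.3,1.7,-7.9],[1.6,1.8,21],1]]' 110
python3 -c "
from h import *
st();go(dk(176,45,20),Rdeck(0))
im=viewer.capture('scene');crop(im,390,540,130,240,'pics/c16.png',5)
im=viewer.capture('top');crop(im,140,260,140,260,'pics/c17.png',5)"
```

```text
t: 13.0
ee_pos: [589.2, 293.1, 179.9]
orientation: [0.742, 0.638, 0.134, 0.157]
ft_force: [0.3, -0.4, -1.5]
width: 9.8
t 13.0 p [589.2 293.1 179.9] F [ 0.3 -0.4 -1.5] w 9.8 q [-0.3   0.56 -0.57  2.04  1.14  0.69 -0.29] xaxis [ 0.151  0.989 -0.001] z [ 0.399 -0.062 -0.915]
 turn [-0.2  0.3 -0.5] shift [ 2.9  0.7 49.5] dist 50.0 ang 1.0
```

View pics/c16.png

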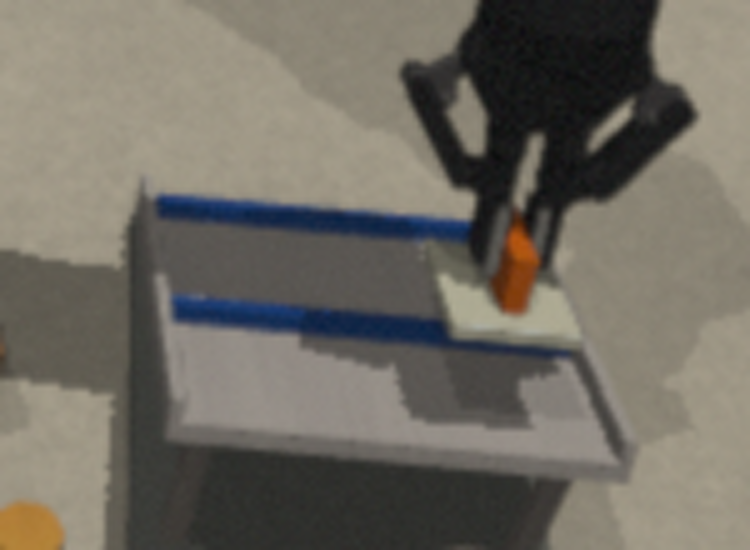

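View pics/c17.png

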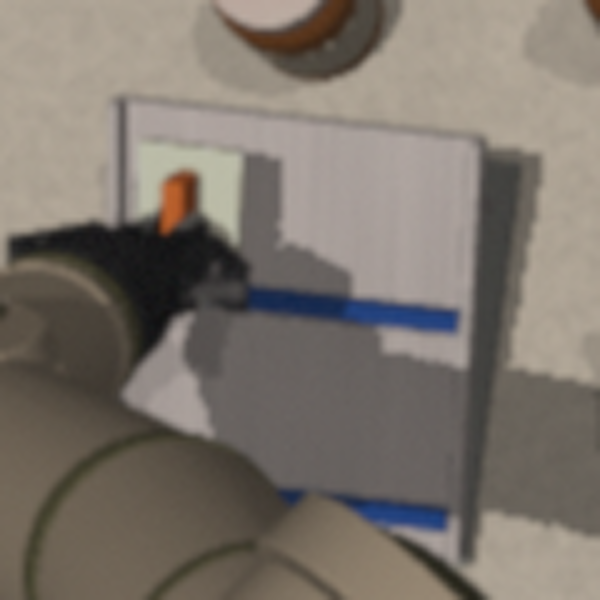

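```bash
python3 -c "
from h import *
s=r.observe(); Rt=R.from_quat(s['orientation']); ctr=s['ee_pos']+Rt.apply([0,0,15-8]) # top surface
for a,b in((-45,29),(-45,-29),(45,-29),(45,29)):
    X=ctr+Rt.apply([b,a,0]); print((a,b),((proj('scene',X)-[390,130])*5).round(0),((proj('top',X)-[140,140])*5).round(0))
for y in(-98,98):
  for x in (0,124): print(x,y,((proj('scene',dk(x,y,10))-[390,130])*5).round(0),((proj('top',dk(x,y,10))-[140,140])*5).round(0))
"
```

```text
(-45, 29) [[548. 248.]] [[129. 290.]]
(-45, -29) [[426. 236.]] [[232. 303.]]
(45, -29) [[456. 322.]] [[237. 146.]]
(45, 29) [[587. 335.]] [[132. 134.]]
0 -98 [[158. 203.]] [[443. 506.]]
124 -98 [[175. 307.]] [[453. 308.]]
0 98 [[526. 234.]] [[115. 469.]]
124 98 [[575. 343.]] [[116. 270.]]
```

```bash
python3 -m pendant '[[[0,0,0],[1,0,20],1],[[0,0,0],[2,0.5,38],1],[[0,0,0],[2,0.5,46],1],[[0,0,0],[2,0.5,48],1],[[0,0,0],[2,0.5,48],1]]' 110
python3 -c "
from h import *
st();go(dk(176,45,15),Rdeck(0))"
```

```text
t: 13.52
ee_pos: [609.5, 293.3, 137.1]
orientation: [0.742, 0.638, 0.135, 0.157]
ft_force: [0.2, 0.7, -0.8]
width: 9.7
t 13.52 p [609.5 293.3 137.1] F [ 0.2  0.7 -0.8] w 9.7 q [-0.32  0.63 -0.53  2.03  1.25  0.65 -0.38] xaxis [0.149 0.989 0.   ] z [ 0.4   -0.06  -0.915]
 turn [-0.2  0.2 -0.4] shift [-0.4 -0.3  7.4] dist 7.0 ang 0.0
```

```bash
python3 -m pendant '[[[0,0,0],[0,0,2],1],[[0,0,0],[0,0,4],1],[[0,0,0],[0,0,4.5],1],[[0,0,0],[0,0,4.5],1]]'
python3 -c "
from h import *
st();go(dk(176,45,15),Rdeck(0))
im=viewer.capture('scene');crop(im,390,540,130,240,'pics/c18.png',5)"
```

```text
t: 13.85
ee_pos: [611.3, 293.3, 133.5]
orientation: [0.741, 0.638, 0.135, 0.157]
ft_force: [0.9, -0.6, -1.8]
width: 9.8
t 13.85 p [611.3 293.3 133.5] F [ 0.9 -0.6 -1.8] w 9.8 q [-0.32  0.64 -0.52  2.03  1.26  0.65 -0.39] xaxis [0.148 0.989 0.001] z [ 0.401 -0.06  -0.914]
 turn [-0.1  0.1 -0.4] shift [-0.6 -0.5  3.3] dist 3.0 ang 0.0
```

View pics/c18.png

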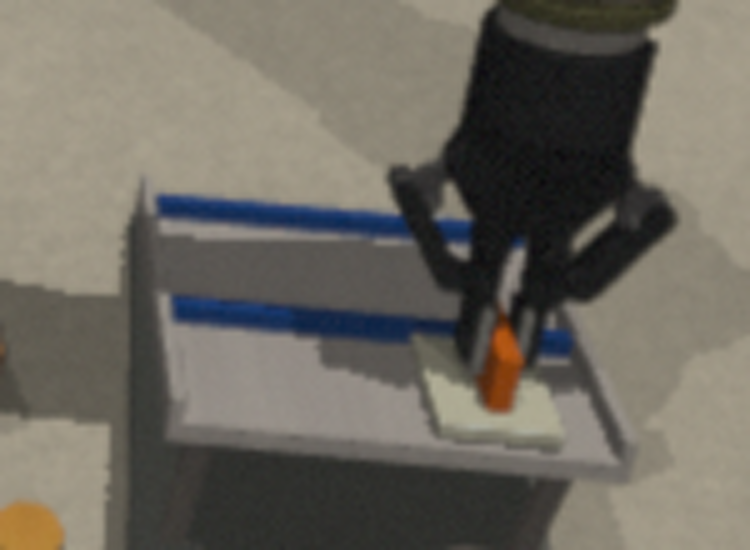

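The plate hovers just above the deck with its lower edge just above the upper cleat. Lower until it touches.

```bash
python3 -m pendant '[[[0,0,0],[0,0,1.5],1],[[0,0,0],[0,0,3],1],[[0,0,0],[0,0,3],1]]'
python3 -c "
from h import *
st()"
```

```text
t: 14.15
ee_pos: [612.4, 293.4, 131.1]
orientation: [0.741, 0.639, 0.136, 0.157]
ft_force: [-3.7, -0.7, 6.4]
width: 10.0
t 14.15 p [612.4 293.4 131.1] F [-3.7 -0.7  6.4] w 10.0 q [-0.32  0.64 -0.52  2.03  1.27  0.65 -0.39] xaxis [0.148 0.989 0.001] z [ 0.401 -0.059 -0.914]
```

Contact with the deck. Open slightly, then retreat along the tool axis.

```bash
python3 -m pendant '[[[0,0,0],[0,0,-0.5],0.5],[[0,0,0],[0,0,-0.5],0.3],[[0,0,0],[0,0,-0.5],0.3],[[0,0,0],[0,0,-0.5],0.3],[[0,0,0],[0,0,-2],0.3]]'
python3 -m pendant '[[[0,0,0],[0,0,-20],0.3],[[0,0,0],[0,0,-50],0.3],[[0,0,0],[0,0,-80],0.3],[[0,0,0],[0,0,-110],0.3],[[0,0,0],[0,0,-120],0.3]]'
python3 -c "
from h import *
st()
im=viewer.capture('scene');crop(im,390,540,130,240,'pics/c19.png',5)"
```

```text
t: 14.57
ee_pos: [611.7, 293.0, 131.9]
orientation: [0.741, 0.638, 0.135, 0.157]
ft_force: [-0.3, -0.1, -1.1]
width: 29.7
t: 14.98
ee_pos: [562.7, 302.1, 245.8]
orientation: [0.741, 0.639, 0.137, 0.157]
ft_force: [0.2, 0.2, 1.0]
width: 29.9
t 14.98 p [562.7 302.1 245.8] F [0.2 0.2 1. ] w 29.9 q [-0.28  0.46 -0.64  2.02  0.99  0.76 -0.17] xaxis [0.146 0.989 0.003] z [ 0.403 -0.057 -0.913]
```

View pics/c19.png

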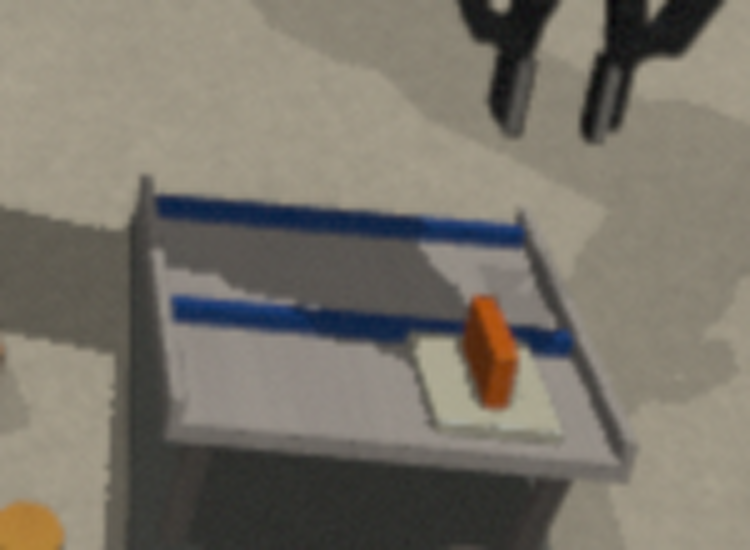

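Orange is seated on the upper cleat. Next the yellow plate.

```bash
python3 -c "
from h import *
go([454,-104,200],down(6.4))"
```

```text
turn [ 20.4 -16.   74. ] shift [-417.9  -62.4   20.9] dist 423.0 ang 78.0
```

```bash
python3 -m pendant '[[[1.8,-1.4,6.7],[-38,-4,0],0.44],[[3.6,-2.8,13.4],[-76,-8,0],0.44],[[5.5,-4.3,20],[-114,-12,0],0.44],[[7.4,-5.8,26.8],[-152,-16,0],0.44],[[9.2,-7.2,33.5],[-190,-24,0],0.44]]'
python3 -c "
from h import *
st();go([454,-104,200],down(6.4))"
```

```text
t: 15.45
ee_pos: [513.8, 113.8, 231.4]
orientation: [0.912, 0.393, 0.077, 0.091]
ft_force: [0.7, -0.5, 0.2]
width: 23.9
t 15.45 p [513.8 113.8 231.4] F [ 0.7 -0.5  0.2] w 23.9 q [ 0.02  0.36 -0.6   2.15  0.68  0.67 -0.26] xaxis [0.679 0.731 0.069] z [ 0.211 -0.105 -0.972]
 turn [11.1 -8.4 40. ] shift [-201.9   97.9   40.7] dist 228.0 ang 42.0
```

```bash
python3 -m pendant '[[[1.9,-1.4,6.7],[-35,17,5],0.44],[[3.8,-2.8,13.4],[-70,34,10],0.44],[[5.7,-4.2,20],[-105,51,15],0.44],[[7.5,-5.6,26.8],[-140,68,20],0.44],[[9.3,-7,33.5],[-175,85,25],0.44]]'
python3 - <<'E'
from h import *
st();go([454,-104,140],down(6.4))
im=ribs('top',(290,345,190,258)); crop(im,250,370,180,270,'pics/c20.png',5)
im=ribs('scene',(285,340,150,225)); crop(im,260,420,110,240,'pics/c21.png',4)
E
```

```text
t: 15.87
ee_pos: [460.4, -74.6, 214.3]
orientation: [0.993, 0.113, 0.013, 0.015]
ft_force: [0.7, 0.3, -0.4]
width: 24.2
t 15.87 p [460.4 -74.6 214.3] F [ 0.7  0.3 -0.4] w 24.2 q [ 0.44  0.35 -0.54  2.19  0.34  0.65 -0.12] xaxis [0.974 0.224 0.022] z [ 0.029 -0.027 -0.999]
 turn [ 1.8 -1.4  6.5] shift [-14.5  24.8  74.9] dist 80.0 ang 7.0
scene orange 18 px [331.  161.4] ctr [387. -73.  46.] yaw 96.9 len 45
scene orange 78 px [318.5 209.2] ctr [ 552. -110.   46.] yaw 93.4 len 107
scene yellow 201 px [320.2 182.8] ctr [ 464. -104.   46.] yaw 99.0 len 62
scene green 167 px [322.6 201.4] ctr [527. -99.  46.] yaw 95.0 len 57
```

View pics/c21.png

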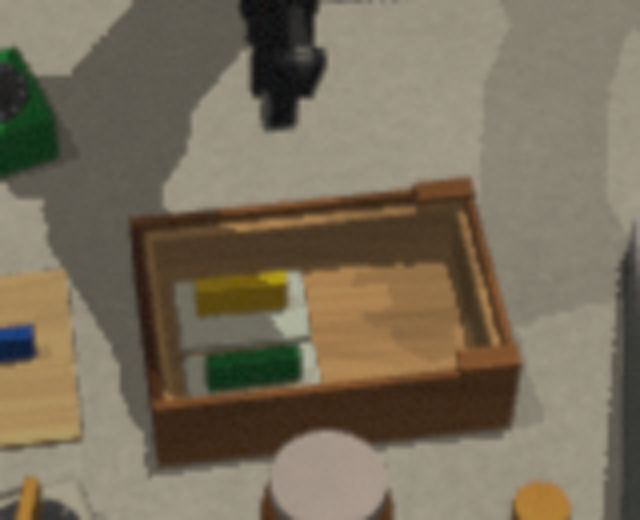

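```bash
python3 -m pendant '[[[1,-0.7,3],[-5,9,20],0.44],[[1.8,-1.4,6.5],[-11,20,40],0.44],[[1.8,-1.4,6.5],[-14.5,24.8,75],0.44],[[1.8,-1.4,6.5],[-14.5,24.8,75],0.44]]'
python3 -c "
from h import *
st();go([454,-104,55],down(6.4))"
```

```text
t: 16.3
ee_pos: [452.3, -103.6, 136.0]
orientation: [0.998, 0.058, -0.003, 0.0]
ft_force: [-2.2, -0.2, -0.6]
width: 24.0
t 16.3 p [ 452.3 -103.6  136. ] F [-2.2 -0.2 -0.6] w 24.0 q [ 0.42  0.48 -0.43  2.25  0.42  0.5  -0.23] xaxis [ 0.993  0.117 -0.006] z [-0.006 -0.001 -1.   ]
 turn [-0.   0.4  0.3] shift [ 2.1  0.6 81. ] dist 81.0 ang 0.0
```

```bash
python3 -m pendant '[[[0,0,0],[0.5,0,30],0.44],[[0,0,0],[1,0,60],0.44],[[0,0,0],[1,0,78],0.44],[[0,0,0],[1,0,78],0.44]]'
python3 -c "
from h import *
st();go([454,-104,22],down(6.4))
im=viewer.capture('scene');crop(im,290,400,120,220,'pics/c22.png',6)"
```

```text
t: 16.63
ee_pos: [455.3, -100.9, 60.5]
orientation: [0.998, 0.061, -0.002, 0.0]
ft_force: [-0.3, 0.4, 0.2]
width: 23.9
t 16.63 p [ 455.3 -100.9   60.5] F [-0.3  0.4  0.2] w 23.9 q [ 0.29  0.61 -0.28  2.3   0.57  0.29 -0.36] xaxis [ 0.993  0.121 -0.003] z [-0.003 -0.001 -1.   ]
 turn [0.  0.2 0.6] shift [-1.5  2.9 38.5] dist 39.0 ang 1.0
```

View pics/c22.png

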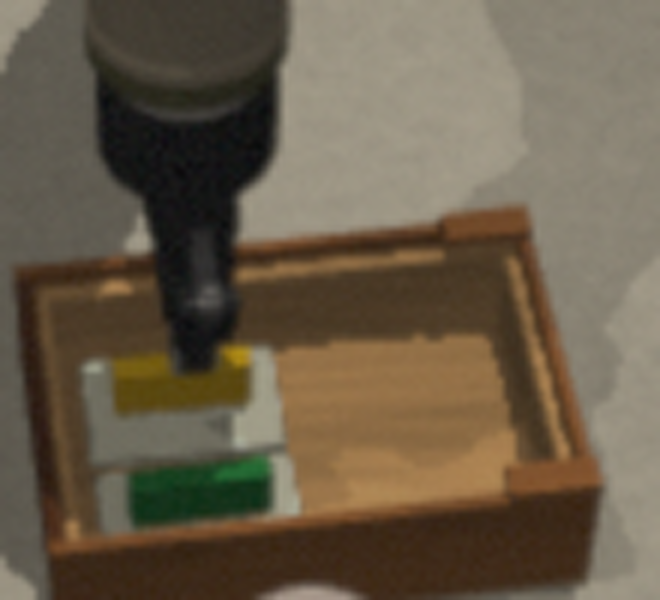

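```bash
python3 -m pendant '[[[0,0,0.6],[-1,2.5,15],0.44],[[0,0,0.6],[-1,2.5,30],0.44],[[0,0,0.6],[-1,2.5,37.5],0.44],[[0,0,0.6],[-1,2.5,37.5],0.44]]'
python3 -m pendant '[[[0,0,0],[0,0,0],1],[[0,0,0],[0,0,0],1],[[0,0,0],[0,0,0],1],[[0,0,0],[0,0,0],1],[[0,0,0],[0,0,0],1]]' 110
python3 -m pendant '[[[0,0,0],[0,0,-25],1],[[0,0,0],[0,0,-60],1],[[0,0,0],[0,-10,-100],1],[[0,0,0],[0,-45,-140],1],[[0,0,0],[0,-85,-160],1]]' 110
python3 -c "
from h import *
st();go(dk(176,-45,90),Rdeck(0))
im=viewer.capture('scene');crop(im,290,450,100,220,'pics/c23.png',4)"
```

```text
t: 17.02
ee_pos: [455.9, -104.4, 25.4]
orientation: [0.999, 0.055, 0.001, 0.001]
ft_force: [0.1, 0.6, 0.3]
width: 23.8
t: 17.43
ee_pos: [456.0, -104.7, 26.4]
orientation: [0.999, 0.054, 0.001, 0.001]
ft_force: [-1.2, 1.4, 9.0]
width: 9.5
t: 17.85
ee_pos: [447.7, -33.0, 181.3]
orientation: [0.999, 0.052, 0.002, 0.001]
ft_force: [0.9, -0.0, -0.8]
width: 9.2
t 17.85 p [447.7 -33.  181.3] F [ 0.9 -0.  -0.8] w 9.2 q [ 0.34  0.39 -0.52  2.24  0.36  0.58 -0.34] xaxis [0.995 0.103 0.004] z [ 0.004 -0.002 -1.   ]
 turn [-20.1  15.8 -74.8] shift [ 145.7 -226.9  -17.6] dist 270.0 ang 79.0
```

View pics/c23.png

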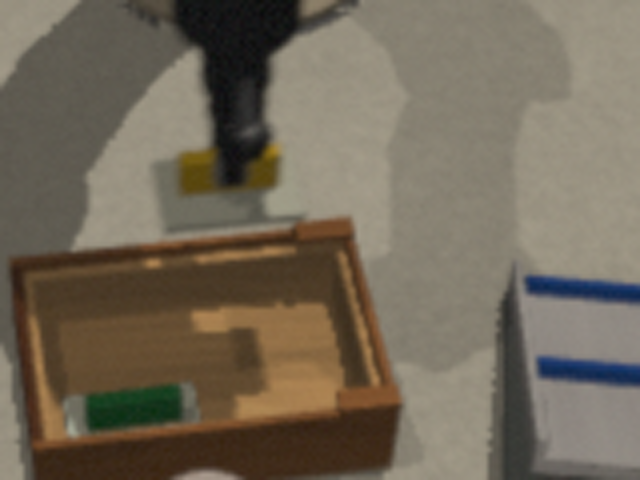

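```bash
python3 -m pendant '[[[-1.8,1.4,-6.6],[20,-25,-15],1],[[-3.6,2.8,-13.2],[40,-55,-30],1],[[-5.4,4.2,-19.8],[60,-90,-40],1],[[-7.2,5.6,-26.4],[80,-125,-45],1],[[-9,7,-33],[100,-155,-45],1]]' 110
python3 -c "
from h import *
st();go(dk(176,-45,90),Rdeck(0))"
```

```text
t: 18.32
ee_pos: [531.0, 136.0, 225.1]
orientation: [0.936, 0.338, 0.067, 0.076]
ft_force: [1.2, -0.5, -0.6]
width: 9.4
t 18.32 p [531.  136.  225.1] F [ 1.2 -0.5 -0.6] w 9.4 q [-0.02  0.4  -0.58  2.09  0.63  0.7  -0.34] xaxis [0.763 0.642 0.075] z [ 0.177 -0.096 -0.98 ]
 turn [-11.1   8.6 -41.2] shift [ 73.3 -35.7  25.6] dist 85.0 ang 44.0
```

```bash
python3 -m pendant '[[[-1.8,1.4,-6.7],[15,-7,0],1],[[-3.6,2.8,-13.4],[30,-14,5],1],[[-5.4,4.2,-20.1],[45,-21,10],1],[[-7.2,5.6,-26.8],[60,-29,15],1],[[-9,7,-33.5],[73,-36,20],1]]' 110
python3 -c "
from h import *
st();go(dk(176,-45,70),Rdeck(0))"
```

```text
t: 18.73
ee_pos: [567.4, 206.5, 202.1]
orientation: [0.785, 0.591, 0.123, 0.143]
ft_force: [1.2, -0.2, -0.4]
width: 9.5
t 18.73 p [567.4 206.5 202.1] F [ 1.2 -0.2 -0.4] w 9.5 q [-0.18  0.46 -0.56  2.12  1.04  0.62 -0.25] xaxis [0.272 0.962 0.025] z [ 0.362 -0.079 -0.929]
 turn [-2.2  1.7 -7.6] shift [ 2.3  0.8 23.6] dist 24.0 ang 8.0
```

```bash
python3 -m pendant '[[[-1.2,0.9,-4],[1,1,7],1],[[-2.2,1.7,-7.6],[2.3,0.8,14],1],[[-2.2,1.7,-7.6],[2.3,0.8,23],1],[[-2.2,1.7,-7.6],[2.3,0.8,23],1]]' 110
python3 -c "
from h import *
st();go(dk(176,-45,30),Rdeck(0))
im=viewer.capture('scene');crop(im,390,540,130,240,'pics/c24.png',5)"
```

```text
t: 19.07
ee_pos: [576.4, 204.5, 179.8]
orientation: [0.741, 0.639, 0.135, 0.156]
ft_force: [-0.3, -0.6, -1.5]
width: 9.4
t 19.07 p [576.4 204.5 179.8] F [-0.3 -0.6 -1.5] w 9.4 q [-0.2   0.49 -0.52  2.16  1.22  0.57 -0.28] xaxis [ 0.148  0.989 -0.   ] z [ 0.399 -0.06  -0.915]
 turn [-0.2  0.2 -0.4] shift [ 2.4  0.9 39.5] dist 40.0 ang 0.0
```

View pics/c24.png

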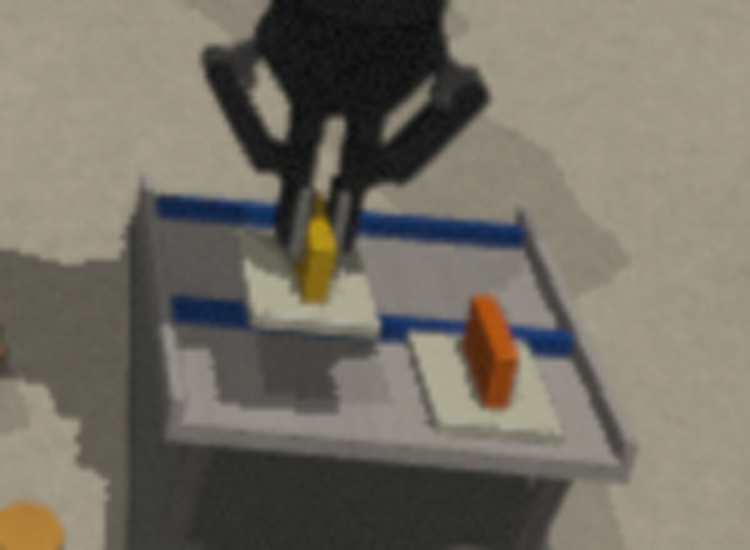

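```bash
python3 -m pendant '[[[0,0,0],[1,0,18],1],[[0,0,0],[2,0.5,34],1],[[0,0,0],[2,0.5,42],1],[[0,0,0],[2,0.5,47],1],[[0,0,0],[2,0.5,47],1]]' 110
python3 -m pendant '[[[0,0,0],[0,0,1],1],[[0,0,0],[0,0,2],1],[[0,0,0],[0,0,3],1],[[0,0,0],[0,0,3],1]]'
python3 -c "
from h import *
st();go(dk(176,-45,18),Rdeck(0))"
```

```text
t: 19.53
ee_pos: [596.5, 204.1, 137.7]
orientation: [0.742, 0.638, 0.135, 0.156]
ft_force: [0.3, 0.3, -1.1]
width: 9.7
t: 19.87
ee_pos: [597.7, 204.4, 135.7]
orientation: [0.741, 0.638, 0.136, 0.156]
ft_force: [-0.6, -0.9, -0.6]
width: 9.3
t 19.87 p [597.7 204.4 135.7] F [-0.6 -0.9 -0.6] w 9.3 q [-0.23  0.58 -0.47  2.16  1.38  0.54 -0.42] xaxis [0.148 0.989 0.002] z [ 0.401 -0.059 -0.914]
 turn [-0.1  0.1 -0.4] shift [-0.7 -0.6  2.7] dist 3.0 ang 0.0
```

```bash
python3 -m pendant '[[[0,0,0],[0,0,1.5],1],[[0,0,0],[0,0,3],1],[[0,0,0],[0,0,3.5],1],[[0,0,0],[0,0,3.5],1]]'
```

```text
t: 20.2
ee_pos: [598.5, 204.4, 134.1]
orientation: [0.741, 0.638, 0.136, 0.157]
ft_force: [-13.8, -3.5, 23.9]
width: 9.8
```

```bash
python3 -m pendant '[[[0,0,0],[0,0,-1.5],0.5],[[0,0,0],[0,0,-1.5],0.3],[[0,0,0],[0,0,-1.5],0.3],[[0,0,0],[0,0,-1.5],0.3],[[0,0,0],[0,0,-3],0.3]]'
python3 -m pendant '[[[0,0,0],[0,0,-20],0.3],[[0,0,0],[0,0,-50],0.3],[[0,0,0],[0,0,-80],0.3],[[0,0,0],[0,0,-110],0.3],[[0,0,0],[0,0,-120],0.3]]'
python3 -c "
from h import *
st();go([516,-97,200],down(6.4))
im=viewer.capture('scene');crop(im,390,540,130,240,'pics/c25.png',5)"
```

```text
t: 20.62
ee_pos: [597.9, 204.2, 134.4]
orientation: [0.741, 0.638, 0.135, 0.156]
ft_force: [-0.2, 0.4, -0.3]
width: 29.8
t: 21.03
ee_pos: [548.9, 212.8, 248.0]
orientation: [0.741, 0.639, 0.137, 0.156]
ft_force: [-0.0, 0.5, 0.0]
width: 30.0
t 21.03 p [548.9 212.8 248. ] F [-0.   0.5  0. ] w 30.0 q [-0.17  0.37 -0.6   2.14  0.99  0.63 -0.09] xaxis [0.146 0.989 0.003] z [ 0.403 -0.057 -0.913]
 turn [ 20.3 -15.9  74. ] shift [-311.4   -7.5   48.1] dist 315.0 ang 78.0
```

View pics/c25.png

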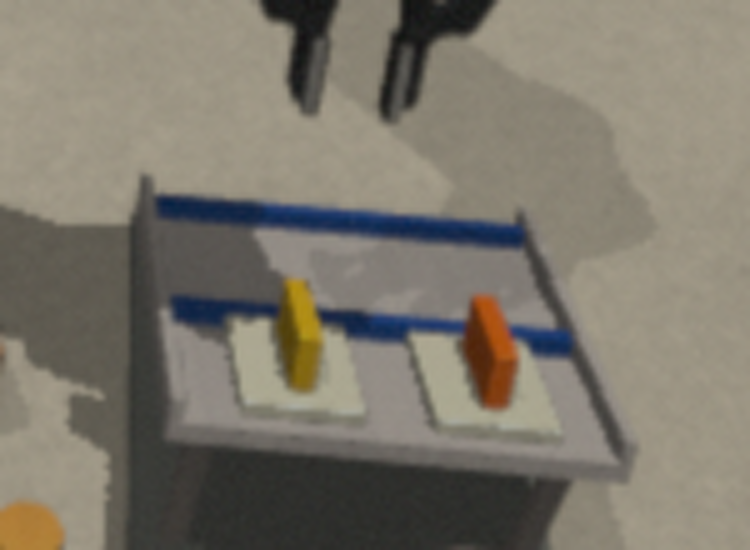

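Both plates are seated on the upper cleat. Now the green one.

```bash
python3 -m pendant '[[[1.8,-1.4,6.7],[-31,0,0],0.44],[[3.6,-2.8,13.4],[-62,0,0],0.44],[[5.5,-4.3,20],[-93,0,5],0.44],[[7.4,-5.8,26.8],[-124,0,8],0.44],[[9.2,-7.2,33.5],[-155,0,10],0.44]]'
python3 -c "
from h import *
st();go([516,-97,170],down(6.4))"
```

```text
t: 21.5
ee_pos: [530.5, 56.2, 234.4]
orientation: [0.912, 0.393, 0.077, 0.09]
ft_force: [1.1, -0.3, -0.4]
width: 24.1
t 21.5 p [530.5  56.2 234.4] F [ 1.1 -0.3 -0.4] w 24.1 q [ 0.11  0.35 -0.55  2.15  0.64  0.63 -0.09] xaxis [0.679 0.731 0.069] z [ 0.211 -0.104 -0.972]
 turn [11.  -8.4 40.1] shift [-126.3   78.6   75.4] dist 167.0 ang 42.0
```

```bash
python3 -m pendant '[[[1.9,-1.4,6.7],[-25,15,5],0.44],[[3.8,-2.8,13.4],[-50,30,20],0.44],[[5.7,-4.2,20],[-75,47,35],0.44],[[7.5,-5.6,26.8],[-100,62,50],0.44],[[9.3,-7,33.5],[-126,78,75],0.44]]'
python3 - <<'E'
from h import *
st();go([516,-97,140],down(6.4))
im=ribs('top',(290,345,190,258)); crop(im,250,370,180,270,'pics/c26.png',5)
im=ribs('scene',(285,340,150,225)); crop(im,260,420,110,240,'pics/c27.png',4)
E
```

```text
t: 21.92
ee_pos: [517.5, -96.5, 171.3]
orientation: [0.993, 0.113, 0.014, 0.015]
ft_force: [0.3, -0.8, 0.5]
width: 24.0
t 21.92 p [517.5 -96.5 171.3] F [ 0.3 -0.8  0.5] w 24.0 q [ 0.39  0.47 -0.45  2.12  0.4   0.61 -0.12] xaxis [0.974 0.225 0.025] z [ 0.032 -0.026 -0.999]
 turn [ 1.8 -1.5  6.6] shift [-2.3 -0.9 31.2] dist 31.0 ang 7.0
scene orange 17 px [334.  207.5] ctr [548. -70.  46.] yaw 88.5 len 26
scene green 168 px [322.6 201.4] ctr [527. -99.  46.] yaw 98.7 len 58
```

View pics/c27.png

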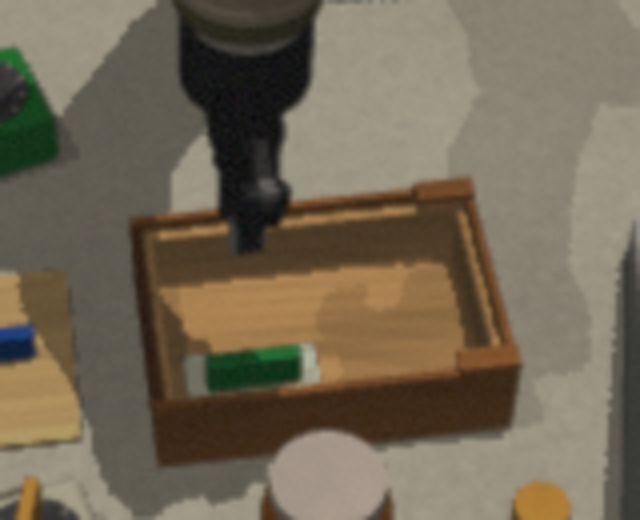

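```bash
python3 -m pendant '[[[0.9,-0.7,3.3],[-1,-0.5,15],0.44],[[1.8,-1.5,6.6],[-2.3,-0.9,31],0.44],[[1.8,-1.5,6.6],[-2.3,-0.9,31],0.44]]'
python3 -c "
from h import *
st();go([516,-97,56],down(6.4))"
```

```text
t: 22.27
ee_pos: [514.3, -96.3, 137.4]
orientation: [0.998, 0.057, -0.003, -0.0]
ft_force: [-0.7, -0.3, 0.6]
width: 23.9
t 22.27 p [514.3 -96.3 137.4] F [-0.7 -0.3  0.6] w 23.9 q [ 0.37  0.53 -0.41  2.12  0.38  0.57 -0.21] xaxis [ 0.994  0.114 -0.005] z [-0.005  0.    -1.   ]
 turn [-0.   0.3  0.1] shift [ 2.   0.9 81.4] dist 81.0 ang 0.0
```

```bash
python3 -m pendant '[[[0,0,0],[0.5,0,30],0.44],[[0,0,0],[1,0.5,60],0.44],[[0,0,0],[1,0.5,79],0.44],[[0,0,0],[1,0.5,79],0.44]]'
python3 -c "
from h import *
st();go([516,-97,23],down(6.4))
im=viewer.capture('scene');crop(im,290,400,120,220,'pics/c28.png',6)"
```

```text
t: 22.6
ee_pos: [514.9, -95.4, 58.4]
orientation: [0.998, 0.06, -0.003, 0.0]
ft_force: [-0.1, 0.2, 0.7]
width: 24.1
t 22.6 p [514.9 -95.4  58.4] F [-0.1  0.2  0.7] w 24.1 q [ 0.28  0.65 -0.3   2.17  0.5   0.39 -0.3 ] xaxis [ 0.993  0.12  -0.005] z [-0.005 -0.    -1.   ]
 turn [-0.   0.3  0.5] shift [ 1.1  1.7 35.4] dist 35.0 ang 1.0
```

View pics/c28.png

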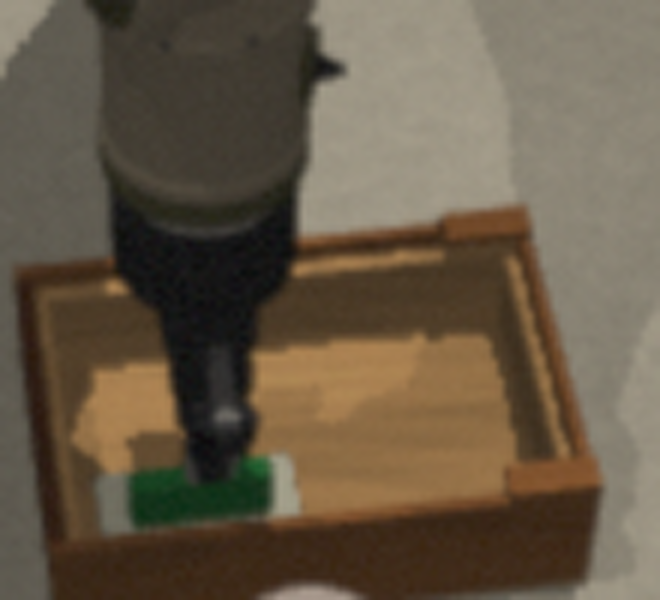

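```bash
python3 -m pendant '[[[0,0,0.5],[1,2.5,15],0.44],[[0,0,0.5],[1,2.5,30],0.44],[[0,0,0.5],[1,2.5,35],0.44],[[0,0,0.5],[1,2.5,35],0.44]]'
python3 -m pendant '[[[0,0,0],[0,0,0],1],[[0,0,0],[0,0,0],1],[[0,0,0],[0,0,0],1],[[0,0,0],[0,0,0],1],[[0,0,0],[0,0,0],1]]' 110
python3 -m pendant '[[[0,0,0],[0,0,-25],1],[[0,0,0],[0,0,-60],1],[[0,0,0],[0,-10,-100],1],[[0,0,0],[0,-45,-140],1],[[0,0,0],[0,-85,-160],1]]' 110
python3 -c "
from h import *
st();go(dk(53,0,90),Rdeck(0))
im=viewer.capture('scene');crop(im,290,450,100,220,'pics/c29.png',4)"
```

```text
t: 22.98
ee_pos: [518.0, -98.2, 26.6]
orientation: [0.998, 0.055, -0.0, 0.0]
ft_force: [0.8, 0.1, 1.0]
width: 24.1
t: 23.4
ee_pos: [518.4, -98.4, 27.6]
orientation: [0.999, 0.054, 0.001, 0.001]
ft_force: [-1.5, 1.2, 7.7]
width: 9.7
t: 23.82
ee_pos: [510.5, -27.3, 182.5]
orientation: [0.999, 0.052, 0.001, 0.001]
ft_force: [2.0, 0.9, -1.4]
width: 8.9
t 23.82 p [510.5 -27.3 182.5] F [ 2.   0.9 -1.4] w 8.9 q [ 0.28  0.45 -0.46  2.11  0.33  0.65 -0.31] xaxis [0.995 0.103 0.003] z [ 0.003 -0.002 -1.   ]
 turn [-20.1  15.8 -74.8] shift [ -15.5 -298.7   33.1] dist 301.0 ang 79.0
```

View pics/c29.png

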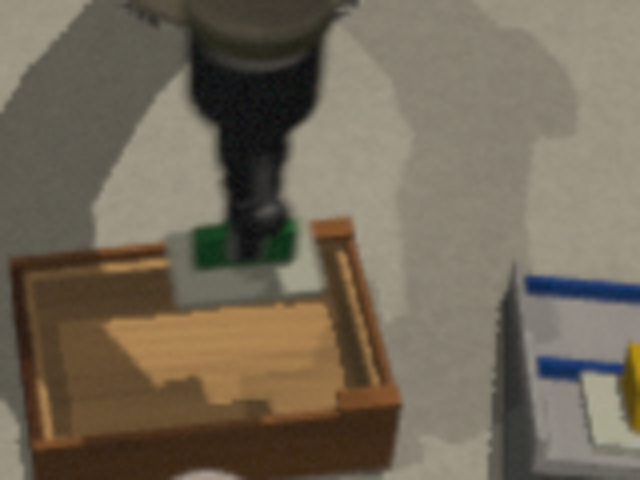

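```bash
python3 -m pendant '[[[-1.8,1.4,-6.6],[0,-35,-10],1],[[-3.6,2.8,-13.2],[0,-70,-20],1],[[-5.4,4.2,-19.8],[0,-105,-25],1],[[-7.2,5.6,-26.4],[0,-140,-25],1],[[-9,7,-33],[0,-175,-25],1]]' 110
python3 -c "
from h import *
st();go(dk(53,45,90),Rdeck(0))"
```

```text
t: 24.28
ee_pos: [490.8, 149.9, 205.1]
orientation: [0.936, 0.337, 0.066, 0.075]
ft_force: [1.6, 0.3, -1.3]
width: 9.3
t 24.28 p [490.8 149.9 205.1] F [ 1.6  0.3 -1.3] w 9.3 q [-0.13  0.38 -0.51  2.18  0.64  0.63 -0.43] xaxis [0.764 0.641 0.072] z [ 0.174 -0.096 -0.98 ]
 turn [-11.2   8.7 -41.2] shift [  85.  -146.8   36.1] dist 173.0 ang 44.0
```

```bash
python3 -m pendant '[[[-1.8,1.4,-6.7],[17,-30,-5],1],[[-3.6,2.8,-13.4],[34,-60,-5],1],[[-5.4,4.2,-20.1],[51,-90,0],1],[[-7.2,5.6,-26.8],[68,-120,10],1],[[-9,7,-33.5],[85,-146,25],1]]' 110
python3 -c "
from h import *
st();go(dk(53,45,70),Rdeck(0))"
```

```text
t: 24.7
ee_pos: [469.6, 314.8, 159.9]
orientation: [0.785, 0.591, 0.124, 0.141]
ft_force: [1.0, -0.4, -1.8]
width: 9.4
t 24.7 p [469.6 314.8 159.9] F [ 1.  -0.4 -1.8] w 9.4 q [-0.54  0.5  -0.48  2.2   1.12  0.64 -0.63] xaxis [0.271 0.962 0.028] z [ 0.362 -0.075 -0.929]
 turn [-2.3  1.5 -7.6] shift [-1.5 -1.9 30.8] dist 31.0 ang 8.0
```

```bash
python3 -m pendant '[[[-1.2,0.8,-4],[-1,-1,10],1],[[-2.3,1.5,-7.6],[-1.5,-1.9,20],1],[[-2.3,1.5,-7.6],[-1.5,-1.9,30],1],[[-2.3,1.5,-7.6],[-1.5,-1.9,30],1]]' 110
python3 -c "
from h import *
st();go(dk(53,45,30),Rdeck(0))
im=viewer.capture('scene');crop(im,390,540,130,240,'pics/c30.png',5)"
```

```text
t: 25.03
ee_pos: [478.4, 307.8, 128.8]
orientation: [0.741, 0.639, 0.133, 0.157]
ft_force: [-0.4, -0.1, -1.5]
width: 9.0
t 25.03 p [478.4 307.8 128.8] F [-0.4 -0.1 -1.5] w 9.0 q [-0.57  0.55 -0.43  2.25  1.34  0.6  -0.72] xaxis [ 0.148  0.989 -0.004] z [ 0.399 -0.063 -0.915]
 turn [-0.2  0.4 -0.3] shift [ 4.   0.5 38.3] dist 39.0 ang 1.0
```

View pics/c30.png

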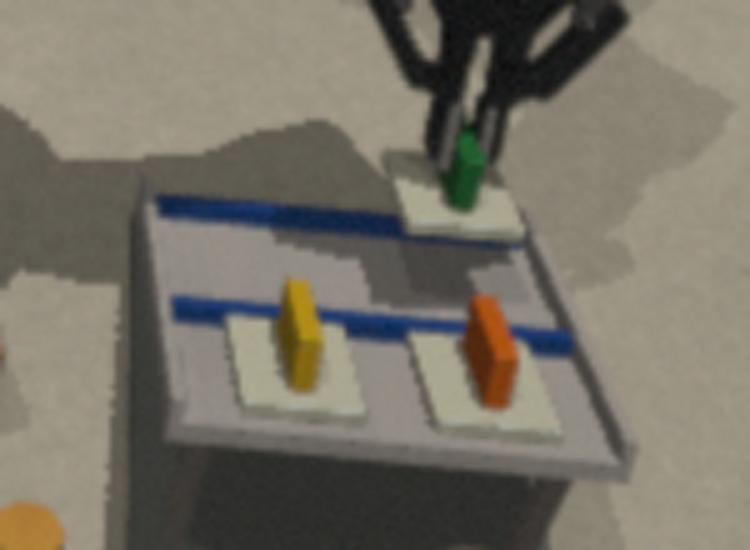

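```bash
python3 -m pendant '[[[0,0,0],[1,0,18],1],[[0,0,0],[2,0.5,34],1],[[0,0,0],[3,0.5,40],1],[[0,0,0],[3,0.5,45],1],[[0,0,0],[3,0.5,45],1]]' 110
python3 -m pendant '[[[0,0,0],[0,0,1],1],[[0,0,0],[0,0,2],1],[[0,0,0],[0,0,3],1],[[0,0,0],[0,0,3],1]]'
python3 -c "
from h import *
st();go(dk(53,45,19.6),Rdeck(0))"
```

```text
t: 25.5
ee_pos: [498.0, 308.3, 89.1]
orientation: [0.742, 0.638, 0.134, 0.157]
ft_force: [-0.2, 0.5, -1.3]
width: 9.6
t: 25.83
ee_pos: [499.0, 308.4, 86.8]
orientation: [0.742, 0.638, 0.135, 0.157]
ft_force: [-0.7, -0.3, -1.6]
width: 9.5
t 25.83 p [499.  308.4  86.8] F [-0.7 -0.3 -1.6] w 9.5 q [-0.57  0.64 -0.4   2.24  1.49  0.59 -0.85] xaxis [ 0.149  0.989 -0.001] z [ 0.4   -0.062 -0.914]
 turn [-0.1  0.3 -0.4] shift [ 0.2 -1.   2.1] dist 2.0 ang 0.0
```

```bash
python3 -m pendant '[[[0,0,0],[0,0,1],1],[[0,0,0],[0,0,2],1],[[0,0,0],[0,0,3],1],[[0,0,0],[0,0,3],1]]'
```

```text
t: 26.17
ee_pos: [499.7, 308.3, 85.2]
orientation: [0.741, 0.638, 0.135, 0.158]
ft_force: [-9.9, -2.9, 18.4]
width: 9.3
```

```bash
python3 -m pendant '[[[0,0,0],[0,0,-1.5],0.5],[[0,0,0],[0,0,-1.5],0.3],[[0,0,0],[0,0,-1.5],0.3],[[0,0,0],[0,0,-1.5],0.3],[[0,0,0],[0,0,-3],0.3]]'
python3 -m pendant '[[[0,0,0],[0,0,-20],0.3],[[0,0,0],[0,0,-55],0.3],[[0,0,0],[0,0,-90],0.3],[[0,0,0],[0,0,-125],0.3],[[0,0,0],[0,0,-150],0.3]]'
python3 -c "
from h import *
st();go([664,-238,230],down(-20))
im=viewer.capture('scene');crop(im,390,540,130,240,'pics/c31.png',5)"
```

```text
t: 26.58
ee_pos: [499.1, 308.2, 86.2]
orientation: [0.742, 0.638, 0.134, 0.157]
ft_force: [0.4, 0.3, -0.5]
width: 30.0
t: 27.0
ee_pos: [437.7, 318.2, 225.9]
orientation: [0.741, 0.639, 0.135, 0.157]
ft_force: [-0.5, 0.0, -0.6]
width: 30.0
t 27.0 p [437.7 318.2 225.9] F [-0.5  0.  -0.6] w 30.0 q [-0.56  0.37 -0.52  2.21  0.99  0.7  -0.42] xaxis [ 0.148  0.989 -0.001] z [ 0.4   -0.06  -0.914]
 turn [ 17.3 -21.1  99.9] shift [-516.6  281.5  120.4] dist 601.0 ang 104.0
```

View pics/c31.png

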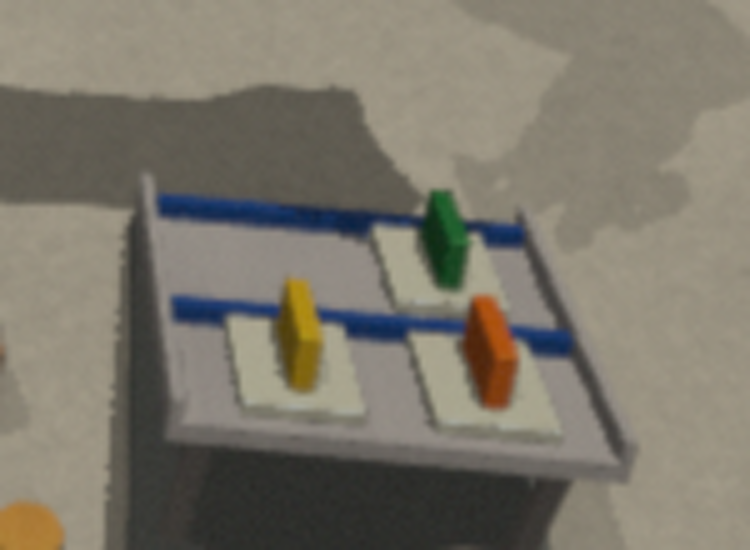

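All three are on the deck. I'll overlay the expected plate outlines to verify, and look at the timer.

```bash
python3 - <<'E'
from h import *
for c,ro in (('scene',(390,540,130,240)),('top',(140,260,140,260))):
    im=viewer.capture(c); x0,x1,y0,y1=ro; f=5
    o=cv2.resize(im[y0:y1,x0:x1],None,fx=f,fy=f,interpolation=cv2.INTER_CUBIC)
    for cx,cy in((169,45),(169,-45),(45,45)):
        P=np.array([dk(cx+a,cy+b,8) for a,b in((-45,-29),(45,-29),(45,29),(-45,29))]); p=((proj(c,P)-[x0,y0]+.5)*f).astype(int)
        cv2.polylines(o,[p],True,(255,0,255),1)
        P=np.array([dk(cx+a,cy+b,38) for a,b in((-32,-6),(32,-6),(32,6),(-32,6))]); p=((proj(c,P)-[x0,y0]+.5)*f).astype(int)
        cv2.polylines(o,[p],True,(255,255,0),1)
    cv2.imwrite(f'pics/ov_{c}.png',o)
    for n in ('plate1',):
        for d in models.pinpoint(n,c):
            q=np.array(d['position'])-DO; print(c,n,np.round(d['position']),'deck',(q@DX).round(0),(q@DY).round(0),(q@DZ).round(0),round(d['score'],2))
    for d in models.pinpoint('key_grip',c): print(c,'key',np.round(d['position']),round(d['score'],2))
    for d in models.pinpoint('timer',c): print(c,'timer',np.round(d['position']),round(d['score'],2))
    if c=='top': crop(im,340,400,135,195,'pics/tt.png',9)
    else: crop(im,235,305,210,280,'pics/ts.png',8)
E
```

```text
scene plate1 [610. 298. 112.] deck 166.0 50.0 -0.0 0.85
scene plate1 [602. 206. 119.] deck 173.0 -42.0 4.0 0.79
scene plate1 [493. 311.  61.] deck 38.0 47.0 1.0 0.62
scene key [ 270. -475.   74.] 0.65
scene key [ 666. -241.   78.] 0.5
scene key [743.  52.   2.] 0.47
scene timer [ 272. -291.   -4.] 0.97
scene timer [ 664. -238.    2.] 0.74
scene timer [ 274. -478.   -3.] 0.69
top plate1 [499. 314.  64.] deck 44.0 50.0 1.0 0.93
top plate1 [609. 291. 113.] deck 167.0 43.0 0.0 0.84
top plate1 [ 496. -166.   58.] deck 101.0 -426.0 -30.0 0.67
top plate1 [450. 274.  42.] deck -4.0 4.0 -1.0 0.21
top key [449. 271.  43.] 0.67
top key [ 276. -473.   79.] 0.65
top key [ 274. -287.   77.] 0.45
top key [ 664. -235.   78.] 0.37
top key [481. -52.  -3.] 0.37
top timer [ 668. -238.   -1.] 0.96
top timer [ 275. -288.   -1.] 0.86
top timer [ 782. -160.    4.] 0.72
top timer [ 269. -478.    1.] 0.63
top timer [454. 270.  46.] 0.51
```

View pics/ov_scene.png

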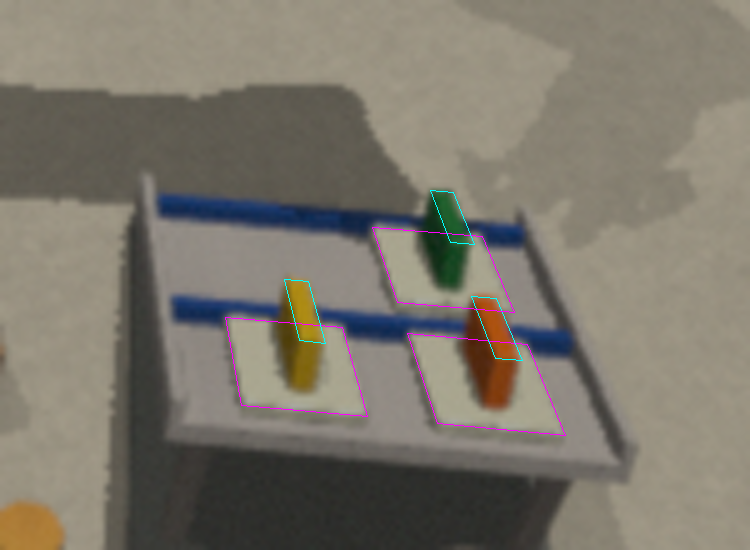

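View pics/ov_top.png

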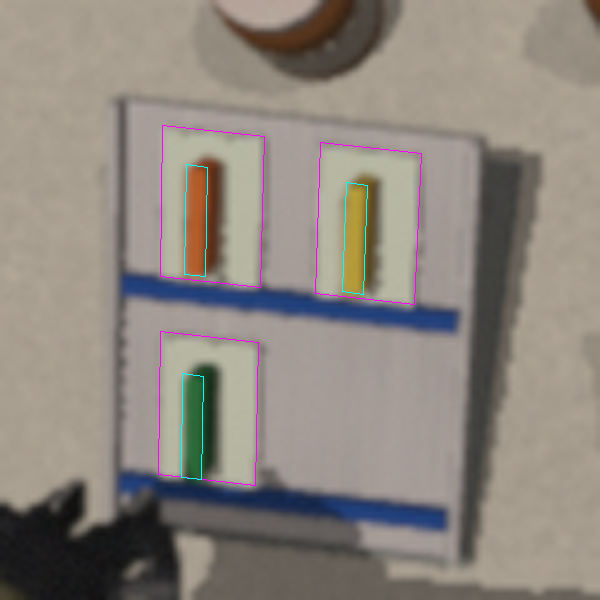

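View pics/tt.png

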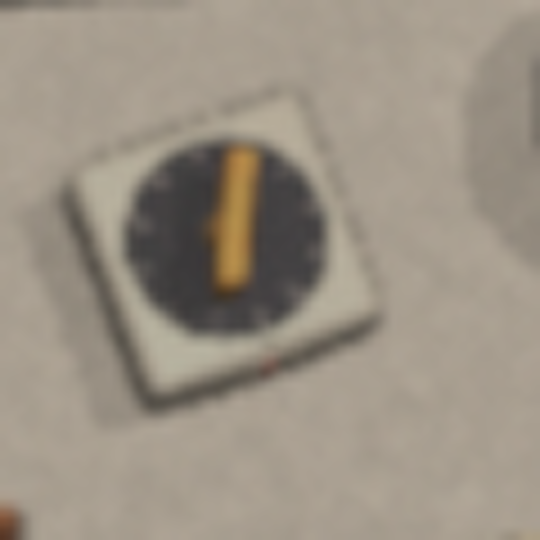

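View pics/ts.png

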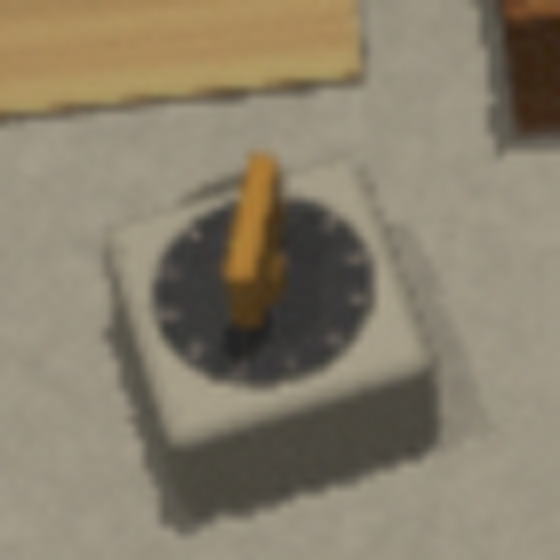

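The outlines match: all plates sit straight against their cleats. Now the key axis and wing yaw.

```bash
python3 - <<'E'
from h import *
for c,ro in (('top',(345,390,140,185)),('scene',(250,290,225,262))):
    im=viewer.capture(c); hsv=cv2.cvtColor(im,cv2.COLOR_BGR2HSV); x0,x1,y0,y1=ro
    m=np.zeros(hsv.shape[:2],np.uint8); m[y0:y1,x0:x1]=cv2.inRange(hsv,(10,110,110 if c=='top' else 60),(28,255,255))[y0:y1,x0:x1]
    ys,xs=np.where(m>0); rect=cv2.minAreaRect(np.c_[xs,ys].astype(np.float32)); 
    vx,vy,px,py=cv2.fitLine(np.c_[xs,ys].astype(np.float32),cv2.DIST_L2,0,.01,.01).ravel()
    P=atz(c,[[px,py],[px+10*vx,py+10*vy]],93); v=P[1]-P[0]
    print(c,len(xs),rect,'ctr',P[0].round(1),atz(c,[px,py],78).round(1),'yaw',np.degrees(np.arctan2(v[1],v[0]))%180)
print(proj('scene',[[665,-238,50],[665,-238,93]]),proj('top',[[665,-238,50],[665,-238,93]]))
# dial centre
for c,ro in (('top',(345,390,140,185)),('scene',(245,295,225,265))):
    im=viewer.capture(c); g=cv2.cvtColor(im,cv2.COLOR_BGR2GRAY); x0,x1,y0,y1=ro
    m=np.zeros_like(g); m[y0:y1,x0:x1]=(g[y0:y1,x0:x1]<75)*255
    n,l,s,ce=cv2.connectedComponentsWithStats(m); i=1+np.argmax(s[1:,4]); cs,_=cv2.findContours((l==i).astype(np.uint8),0,1)
    h=cv2.convexHull(max(cs,key=len)); (cx,cy),ax,an=cv2.fitEllipse(h); print(c,'dial',cx,cy,ax,atz(c,[cx,cy],51).round(1))
E
```

```text
top 58 ((365.7705078125, 158.5245819091797), (3.621429681777954, 15.210004806518555), 5.194429397583008) ctr [ 662.1 -237.1   93. ] [[ 664.9 -238.5   78. ]] yaw 172.2784914306027
scene 120 ((266.5, 239.5), (21.0, 7.0), 90.0) ctr [ 674.8 -235.4   93. ] [[ 665.  -237.3   78. ]] yaw 178.45594292180425
[[267.20998946 246.30907199]
 [265.53746097 236.63492839]] [[364.8148222  160.51118338]
 [366.05836934 157.76156589]]
top dial 364.6147766113281 161.15020751953125 (18.92759895324707, 19.83807373046875) [[ 662.9 -237.2   51. ]]
scene dial 267.4329528808594 245.9838104248047 (21.850934982299805, 26.075634002685547) [[ 664.7 -237.4   51. ]]
```

```bash
python3 -c "
from h import *
go([560,100,250],down(82.3))"
```

```text
turn [23.8  0.3 -0.9] shift [-197.   149.8   37.2] dist 250.0 ang 24.0
```

```bash
python3 -m pendant '[[[6,0,0],[-20,20,0],0.2],[[12,0,0],[-50,45,0],0.2],[[18,0.2,-0.5],[-80,65,10],0.2],[[23.8,0.3,-0.9],[-112,87,18],0.2],[[23.8,0.3,-0.9],[-145,110,26],0.2]]'
python3 -c "
from h import *
st();go([664,-237.5,230],down(82.3))"
```

```text
t: 28.07
ee_pos: [501.1, 207.8, 240.7]
orientation: [0.752, 0.659, 0.007, 0.012]
ft_force: [0.5, 1.3, -0.4]
width: 34.4
t 28.07 p [501.1 207.8 240.7] F [ 0.5  1.3 -0.4] w 34.4 q [ 0.01  0.44 -0.71  1.99  0.42  0.83  0.5 ] xaxis [ 0.132  0.991 -0.004] z [ 0.026 -0.008 -1.   ]
 turn [1.6 0.2 0.1] shift [-419.8  219.9   18.5] dist 474.0 ang 2.0
```

```bash
python3 -m pendant '[[[1.6,0,0],[-34,18,0],0.2],[[1.6,0,0],[-68,36,0],0.2],[[1.6,0,0],[-102,54,0],0.2],[[1.6,0,0],[-136,72,0],0.2],[[1.6,0,0],[-170,90,0],0.2]]'
python3 -m pendant '[[[0,0,0],[-34,18,0],0.2],[[0,0,0],[-68,36,0],0.2],[[0,0,0],[-102,54,0],0.2],[[0,0,0],[-136,72,0],0.2],[[0,0,0],[-170,90,0],0.2]]'
python3 -c "
from h import *
st();go([664,-237.5,140],down(82.3))"
```

```text
t: 28.48
ee_pos: [567.7, 23.8, 243.4]
orientation: [0.754, 0.657, -0.002, 0.003]
ft_force: [0.6, 0.0, 0.0]
width: 34.5
t: 28.9
ee_pos: [633.5, -156.9, 245.0]
orientation: [0.754, 0.657, -0.002, 0.003]
ft_force: [0.4, 0.5, 0.5]
width: 34.4
t 28.9 p [ 633.5 -156.9  245. ] F [0.4 0.5 0.5] w 34.4 q [ 0.58  0.57 -0.67  1.73  0.43  0.98  1.18] xaxis [ 0.137  0.991 -0.008] z [ 0.001 -0.008 -1.   ]
 turn [ 0.1  0.5 -0.2] shift [-74.9  41.1 105.6] dist 136.0 ang 1.0
```

```bash
python3 -m pendant '[[[0,0,0],[-30,16,0],0.2],[[0,0.5,0],[-60,32,20],0.2],[[0,0.5,0],[-75,41,50],0.2],[[0,0.5,0],[-75,41,85],0.2],[[0,0.5,0],[-75,41,106],0.2]]'
python3 -c "
from h import *
st();go([664,-237.5,62],down(82.3))
im=viewer.capture('scene');crop(im,215,315,180,280,'pics/k1.png',6)
im=viewer.capture('top');crop(im,320,420,130,210,'pics/k2.png',6)"
```

```text
t: 29.32
ee_pos: [662.2, -237.7, 135.8]
orientation: [0.755, 0.656, -0.0, -0.001]
ft_force: [-0.8, 0.1, -1.1]
width: 33.9
t 29.32 p [ 662.2 -237.7  135.8] F [-0.8  0.1 -1.1] w 33.9 q [ 0.63  0.74 -0.6   1.7   0.52  0.86  1.23] xaxis [0.14  0.99  0.001] z [-0.001  0.001 -1.   ]
 turn [-0.1 -0.  -0.3] shift [ 0.3  1.8 73.8] dist 74.0 ang 0.0
```

View pics/k1.png

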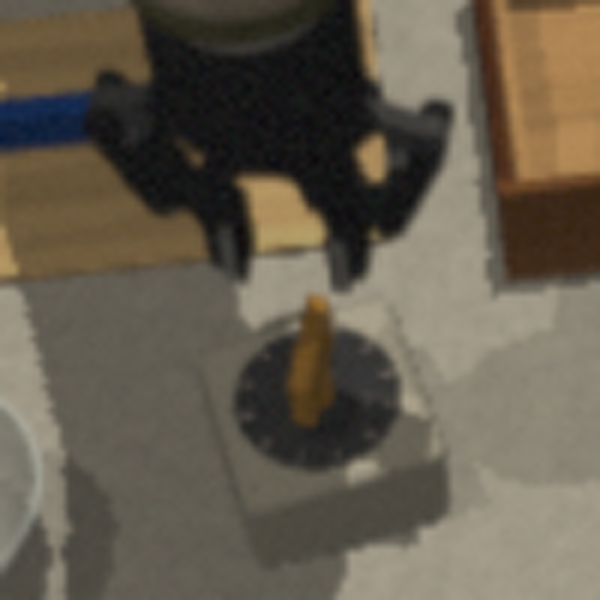

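```bash
python3 -m pendant '[[[0,0,0],[0,1,25],0.2],[[0,0,0],[0,1.8,50],0.2],[[0,0,0],[0,1.8,68],0.2],[[0,0,0],[0,1.8,68],0.2]]'
python3 -c "
from h import *
st();go([664,-237.5,66],down(82.3))"
python3 -m pendant '[[[0,0,0],[0,0,0],1],[[0,0,0],[0,0,0],1],[[0,0,0],[0,0,0],1],[[0,0,0],[0,0,0],1],[[0,0,0],[0,0,0],1]]' 60
python3 -c "
from h import *
st()
im=viewer.capture('scene');crop(im,215,315,180,280,'pics/k3.png',6)"
```

```text
t: 29.75
ee_pos: [664.6, -235.1, 69.9]
orientation: [0.754, 0.657, 0.0, -0.001]
ft_force: [-1.0, -0.7, -0.8]
width: 34.2
t 29.75 p [ 664.6 -235.1   69.9] F [-1.  -0.7 -0.8] w 34.2 q [ 0.59  0.82 -0.55  1.73  0.58  0.76  1.18] xaxis [0.136 0.991 0.001] z [-0.001  0.001 -1.   ]
 turn [-0.1 -0.1 -0.1] shift [-2.4 -0.3  3.9] dist 5.0 ang 0.0
t: 30.17
ee_pos: [666.7, -236.8, 74.2]
orientation: [0.754, 0.657, 0.001, 0.002]
ft_force: [-1.6, -3.1, 7.0]
width: 8.8
t 30.17 p [ 666.7 -236.8   74.2] F [-1.6 -3.1  7. ] w 8.8 q [ 0.59  0.81 -0.55  1.73  0.58  0.76  1.18] xaxis [ 0.137  0.991 -0.001] z [ 0.005 -0.002 -1.   ]
```

View pics/k3.png

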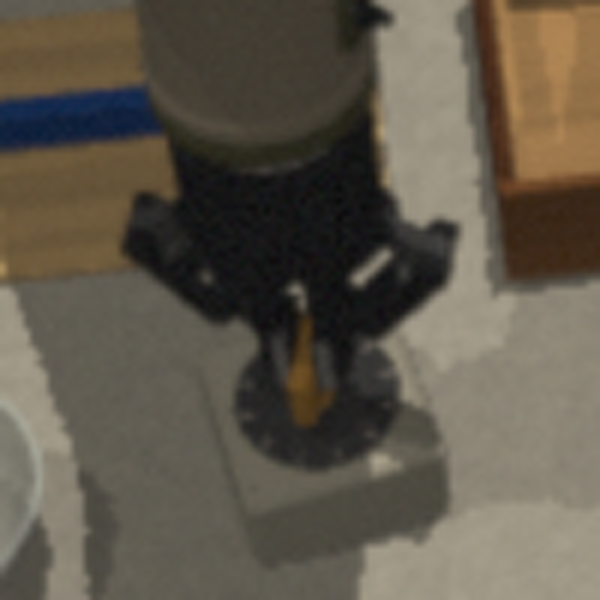

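```bash
python3 -m pendant '[[[0,0,7],[0,0,0],1],[[0,0,14],[0,0,0],1],[[0,0,21],[0,0,0],1],[[0,0,28],[0,0,0],1],[[0,0,35],[0,0,0],1]]' 60
python3 -c "
from h import *
st()
im=viewer.capture('scene');crop(im,215,315,180,280,'pics/k4.png',6)"
```

```text
t: 30.63
ee_pos: [666.3, -237.8, 74.2]
orientation: [0.918, 0.397, 0.002, 0.002]
ft_force: [-3.5, -7.2, 6.7]
width: 8.5
t 30.63 p [ 666.3 -237.8   74.2] F [-3.5 -7.2  6.7] w 8.5 q [ 0.5   0.78 -0.39  1.74  0.43  0.7   0.7 ] xaxis [0.685 0.728 0.002] z [ 0.005 -0.002 -1.   ]
```

View pics/k4.png

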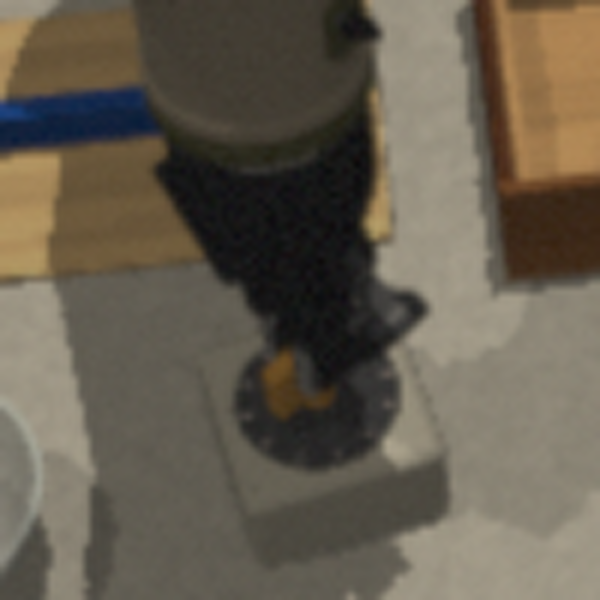

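The wing follows the fingers clockwise. Continue.

```bash
python3 -m pendant '[[[0,0,7],[0,0,0],1],[[0,0,14],[0,0,0],1],[[0,0,21],[0,0,0],1],[[0,0,28],[0,0,0],1],[[0,0,35],[0,0,0],1]]' 60
python3 -m pendant '[[[0,0,7],[0,0,0],1],[[0,0,14],[0,0,0],1],[[0,0,21],[0,0,0],1],[[0,0,28],[0,0,0],1],[[0,0,35],[0,0,0],1]]' 60
python3 -m pendant '[[[0,0,7],[0,0,0],1],[[0,0,14],[0,0,0],1],[[0,0,21],[0,0,0],1],[[0,0,28],[0,0,0],1],[[0,0,35],[0,0,0],1]]' 60
python3 -m pendant '[[[0,0,7],[0,0,0],1],[[0,0,14],[0,0,0],1],[[0,0,21],[0,0,0],1],[[0,0,28],[0,0,0],1],[[0,0,35],[0,0,0],1]]' 60
python3 -c "
from h import *
st();print(r.observe()['torque'])
im=viewer.capture('scene');crop(im,215,315,180,280,'pics/k5.png',6)"
```

```text
t: 31.1
ee_pos: [665.5, -238.4, 74.1]
orientation: [0.995, 0.102, 0.002, 0.002]
ft_force: [-5.9, -7.5, 9.2]
width: 8.6
t: 31.52
ee_pos: [664.5, -238.4, 74.1]
orientation: [0.979, -0.202, 0.001, 0.001]
ft_force: [-8.4, -6.1, 11.7]
width: 8.1
t: 31.93
ee_pos: [663.7, -237.9, 74.1]
orientation: [0.873, -0.487, 0.001, 0.0]
ft_force: [-11.0, -4.5, 13.5]
width: 8.6
t: 32.35
ee_pos: [663.4, -236.9, 74.1]
orientation: [-0.687, 0.727, 0.0, 0.0]
ft_force: [-12.2, -2.2, 16.4]
width: 8.4
t 32.35 p [ 663.4 -236.9   74.1] F [-12.2  -2.2  16.4] w 8.4 q [ 0.1   0.77  0.27  1.77 -0.32  0.65 -1.07] xaxis [-0.057 -0.998 -0.001] z [ 0.     0.001 -1.   ]
[-0.67813639  2.91758911  0.11765785]
```

View pics/k5.png

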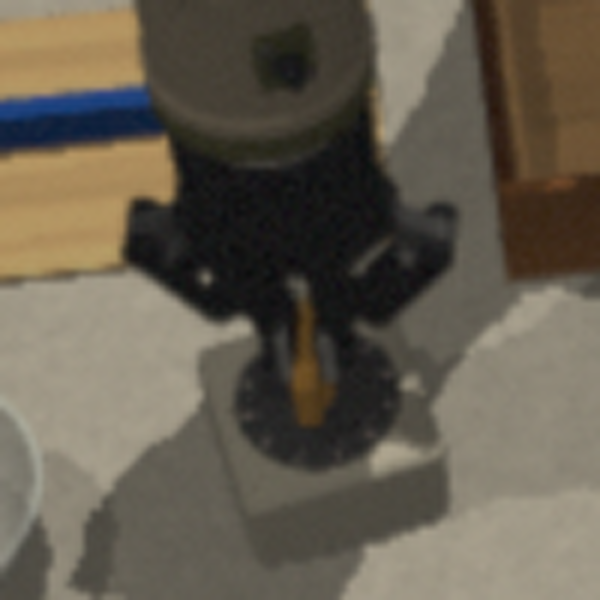

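```bash
python3 -m pendant '[[[0,0,0],[0,0,0],0.5],[[0,0,0],[0,0,0],0.2],[[0,0,0],[0,0,0],0.2],[[0,0,0],[0,0,-20],0.2],[[0,0,0],[0,0,-55],0.2]]'
python3 -m pendant '[[[0,0,-7],[0,0,0],0.2],[[0,0,-14],[0,0,0],0.2],[[0,0,-21],[0,0,0],0.2],[[0,0,-28],[0,0,0],0.2],[[0,0,-35],[0,0,0],0.2]]'
python3 -m pendant '[[[0,0,-7],[0,0,0],0.2],[[0,0,-14],[0,0,0],0.2],[[0,0,-21],[0,0,0],0.2],[[0,0,-28],[0,0,0],0.2],[[0,0,-35],[0,0,0],0.2]]'
python3 -m pendant '[[[0,0,-7],[0,0,0],0.2],[[0,0,-14],[0,0,0],0.2],[[0,0,-21],[0,0,0],0.2],[[0,0,-28],[0,0,0],0.2],[[0,0,-35],[0,0,0],0.2]]'
python3 -m pendant '[[[0,0,-7],[0,0,0],0.2],[[0,0,-14],[0,0,0],0.2],[[0,0,-21],[0,0,0],0.2],[[0,0,-28],[0,0,0],0.2],[[0,0,-35],[0,0,0],0.2]]'
python3 -m pendant '[[[0,0,-7],[0,0,0],0.2],[[0,0,-14],[0,0,0],0.2],[[0,0,-21],[0,0,0],0.2],[[0,0,-28],[0,0,0],0.2],[[0,0,-35],[0,0,0],0.2]]'
python3 - <<'E'
from h import *
st();go([664,-237.5,120],down(86.7))
im=viewer.capture('scene');crop(im,215,315,180,280,'pics/k6.png',6)
E
```

```text
t: 32.82
ee_pos: [664.0, -233.9, 123.8]
orientation: [-0.69, 0.724, 0.002, -0.0]
ft_force: [-0.2, -0.0, 0.3]
width: 34.3
t: 33.23
ee_pos: [666.2, -235.0, 127.2]
orientation: [0.877, -0.481, 0.001, -0.001]
ft_force: [-0.5, 0.3, -0.4]
width: 34.4
t: 33.65
ee_pos: [666.1, -235.1, 127.1]
orientation: [0.981, -0.195, 0.002, -0.001]
ft_force: [-0.1, 1.0, -0.3]
width: 33.7
t: 34.07
ee_pos: [666.1, -235.2, 127.2]
orientation: [0.994, 0.109, 0.002, -0.0]
ft_force: [-0.8, 0.1, -0.3]
width: 34.3
t: 34.48
ee_pos: [666.1, -235.2, 127.2]
orientation: [0.915, 0.403, 0.002, 0.0]
ft_force: [-1.4, -0.2, -0.2]
width: 34.4
t: 34.9
ee_pos: [666.0, -235.3, 127.2]
orientation: [0.752, 0.659, 0.002, 0.001]
ft_force: [-0.1, -0.1, -0.0]
width: 33.7
t 34.9 p [ 666.  -235.3  127.2] F [-0.1 -0.1 -0. ] w 33.7 q [ 0.6   0.74 -0.55  1.71  0.5   0.83  1.26] xaxis [0.13  0.991 0.002] z [ 0.003  0.001 -1.   ]
 turn [ 0.2 -0.1 -4.2] shift [-2.4 -1.8  7.2] dist 8.0 ang 4.0
```

View pics/k6.png

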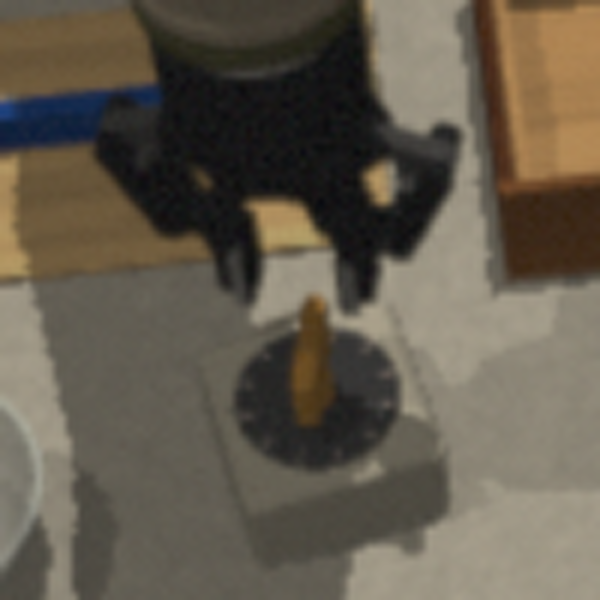

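```bash
python3 -m pendant '[[[0,0,-4.2],[-1.2,-1,10],0.2],[[0,0,-4.2],[-2.4,-1.5,25],0.2],[[0,0,-4.2],[-2.4,-1.5,45],0.2],[[0,0,-4.2],[-2.4,-1.5,57],0.2],[[0,0,-4.2],[-2.4,-1.5,57],0.2]]'
python3 -m pendant '[[[0,0,0],[0,0,0],1],[[0,0,0],[0,0,0],1],[[0,0,0],[0,0,0],1],[[0,0,0],[0,0,0],1],[[0,0,0],[0,0,0],1]]' 60
python3 -m pendant '[[[0,0,7],[0,0,0],1],[[0,0,14],[0,0,0],1],[[0,0,21],[0,0,0],1],[[0,0,28],[0,0,0],1],[[0,0,35],[0,0,0],1]]' 60
python3 -c "
from h import *
st();print(r.observe()['torque'])
im=viewer.capture('scene');crop(im,215,315,180,280,'pics/k7.png',6)"
```

```text
t: 35.37
ee_pos: [662.2, -237.4, 66.5]
orientation: [0.73, 0.683, -0.0, -0.001]
ft_force: [-1.1, -0.9, -0.4]
width: 34.1
t: 35.78
ee_pos: [664.5, -237.0, 70.6]
orientation: [0.729, 0.684, 0.002, 0.001]
ft_force: [0.2, 3.5, -1.6]
width: 8.7
t: 36.2
ee_pos: [664.5, -236.8, 70.7]
orientation: [0.902, 0.431, 0.002, 0.0]
ft_force: [0.5, 5.2, -1.0]
width: 9.1
t 36.2 p [ 664.5 -236.8   70.7] F [ 0.5  5.2 -1. ] w 9.1 q [ 0.49  0.78 -0.37  1.74  0.41  0.69  0.79] xaxis [0.629 0.778 0.003] z [ 0.004  0.001 -1.   ]
[ 0.76933804 -0.04871114  0.15253161]
```

View pics/k7.png

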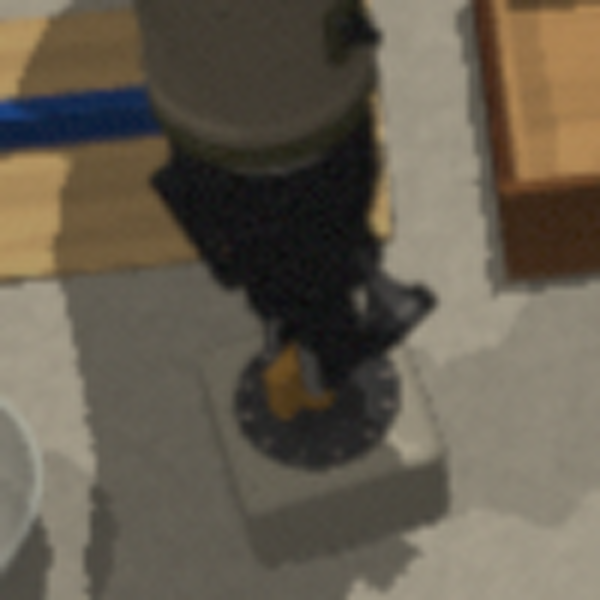

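```bash
python3 -m pendant '[[[0,0,7],[0,0,0],1],[[0,0,14],[0,0,0],1],[[0,0,21],[0,0,0],1],[[0,0,28],[0,0,0],1],[[0,0,35],[0,0,0],1]]' 60
python3 -m pendant '[[[0,0,7],[0,0,0],1],[[0,0,14],[0,0,0],1],[[0,0,21],[0,0,0],1],[[0,0,28],[0,0,0],1],[[0,0,35],[0,0,0],1]]' 60
python3 -c "
from h import *
st();print(r.observe()['torque'])"
python3 -m pendant '[[[0,0,6],[0,0,0],1],[[0,0,12],[0,0,0],1],[[0,0,18],[0,0,0],1],[[0,0,24],[0,0,0],1],[[0,0,24],[0,0,0],1]]' 60
python3 -c "
from h import *
st();print(r.observe()['torque'])"
```

```text
t: 36.67
ee_pos: [664.7, -236.6, 70.7]
orientation: [0.99, 0.141, 0.002, -0.0]
ft_force: [1.2, 4.3, -1.0]
width: 8.8
t: 37.08
ee_pos: [664.9, -236.6, 70.7]
orientation: [0.987, -0.163, 0.002, -0.001]
ft_force: [1.8, 4.8, -0.3]
width: 8.4
t 37.08 p [ 664.9 -236.6   70.7] F [ 1.8  4.8 -0.3] w 8.4 q [ 0.29  0.75 -0.04  1.76  0.04  0.63 -0.1 ] xaxis [ 0.947 -0.321  0.003] z [ 0.004  0.002 -1.   ]
[ 0.8533725  -0.20282226  0.18212699]
t: 37.5
ee_pos: [665.0, -236.6, 70.6]
orientation: [0.931, -0.364, 0.002, -0.001]
ft_force: [2.2, 4.6, 1.5]
width: 8.8
t 37.5 p [ 665.  -236.6   70.6] F [2.2 4.6 1.5] w 8.8 q [ 0.22  0.76  0.07  1.76 -0.09  0.62 -0.4 ] xaxis [ 0.735 -0.678  0.002] z [ 0.004  0.001 -1.   ]
[ 8.57340543e-01 -2.64153678e-01  2.76538526e-04]
```

```bash
python3 -m pendant '[[[0,0,3],[0,0,0],1],[[0,0,6],[0,0,0],1],[[0,0,9],[0,0,0],1]]' 60
python3 -c "
from h import *
st();print(r.observe()['torque'])"
python3 -m pendant '[[[0,0,3],[0,0,0],1],[[0,0,6],[0,0,0],1],[[0,0,9],[0,0,0],1]]' 60
python3 -c "
from h import *
st();print(r.observe()['torque'])
im=viewer.capture('scene');crop(im,215,315,180,280,'pics/k8.png',6)"
```

```text
t: 37.75
ee_pos: [665.1, -236.6, 70.7]
orientation: [0.901, -0.434, 0.002, -0.002]
ft_force: [2.3, 4.1, 2.1]
width: 8.8
t 37.75 p [ 665.1 -236.6   70.7] F [2.3 4.1 2.1] w 8.8 q [ 0.19  0.76  0.11  1.77 -0.14  0.62 -0.51] xaxis [ 0.624 -0.781  0.001] z [ 0.004  0.002 -1.   ]
[ 1.02438608 -0.4285036   0.12223419]
t: 38.0
ee_pos: [665.2, -236.7, 70.7]
orientation: [0.865, -0.502, 0.002, -0.002]
ft_force: [1.5, 3.8, 2.4]
width: 8.9
t 38.0 p [ 665.2 -236.7   70.7] F [1.5 3.8 2.4] w 8.9 q [ 0.17  0.76  0.16  1.77 -0.19  0.63 -0.62] xaxis [ 0.496 -0.868  0.001] z [ 0.004  0.001 -1.   ]
[ 0.87248377 -0.45783842  1.65692901]
```

View pics/k8.png

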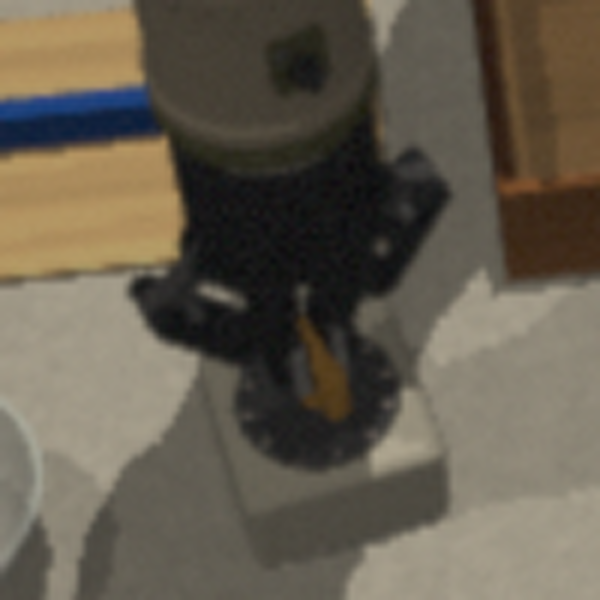

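The torque jumped to 1.66 N·m, so the stop is reached. Release and retreat.

```bash
python3 -m pendant '[[[0,0,0],[0,0,0],0.5],[[0,0,0],[0,0,0],0.2],[[0,0,0],[0,0,0],0.2],[[0,0,0],[0,0,-20],0.2],[[0,0,0],[0,0,-50],0.2]]'
python3 -m pendant '[[[0,0,0],[0,0,-40],0.2],[[0,0,0],[0,0,-80],0.2],[[0,0,0],[0,0,-120],0.2],[[0,0,0],[0,0,-150],0.2],[[0,0,0],[0,0,-150],0.2]]'
python3 - <<'E'
from h import *
st()
for c in('scene','top'):
    im=viewer.capture(c); cv2.imwrite(f'pics/f_{c}.png',im)
    if c=='top':
        hsv=cv2.cvtColor(im,cv2.COLOR_BGR2HSV); crop(im,340,400,135,195,'pics/k9.png',8)
    else:
        x0,x1,y0,y1=390,540,130,240; f=5
        o=cv2.resize(im[y0:y1,x0:x1],None,fx=f,fy=f,interpolation=cv2.INTER_CUBIC)
        for cx,cy in((169,45),(169,-45),(45,45)):
            P=np.array([dk(cx+a,cy+b,8) for a,b in((-45,-29),(45,-29),(45,29),(-45,29))]); p=((proj(c,P)-[x0,y0]+.5)*f).astype(int)
            cv2.polylines(o,[p],True,(255,0,255),1)
        cv2.imwrite('pics/ov2.png',o); crop(im,215,315,180,280,'pics/k10.png',6)
E
```

```text
t: 38.47
ee_pos: [661.5, -238.0, 117.4]
orientation: [0.863, -0.505, -0.002, 0.0]
ft_force: [1.1, -0.4, 0.4]
width: 34.1
t: 38.88
ee_pos: [665.6, -240.2, 277.5]
orientation: [0.863, -0.505, 0.006, -0.002]
ft_force: [1.3, 0.3, 0.6]
width: 34.0
t 38.88 p [ 665.6 -240.2  277.5] F [1.3 0.3 0.6] w 34.0 q [ 0.13  0.54  0.22  1.62 -0.14  0.99 -0.66] xaxis [ 0.49  -0.872  0.009] z [ 0.012 -0.003 -1.   ]
```

View pics/f_scene.png

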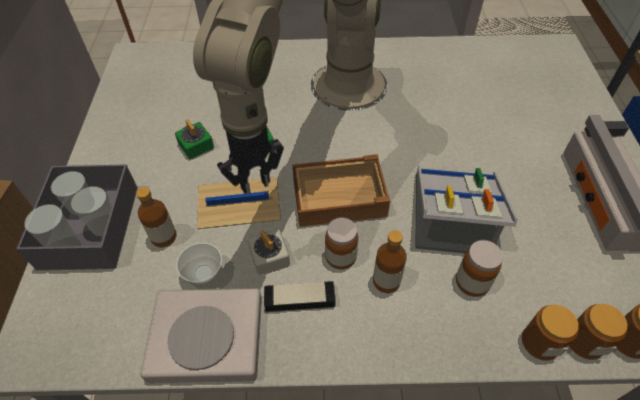

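View pics/ov2.png

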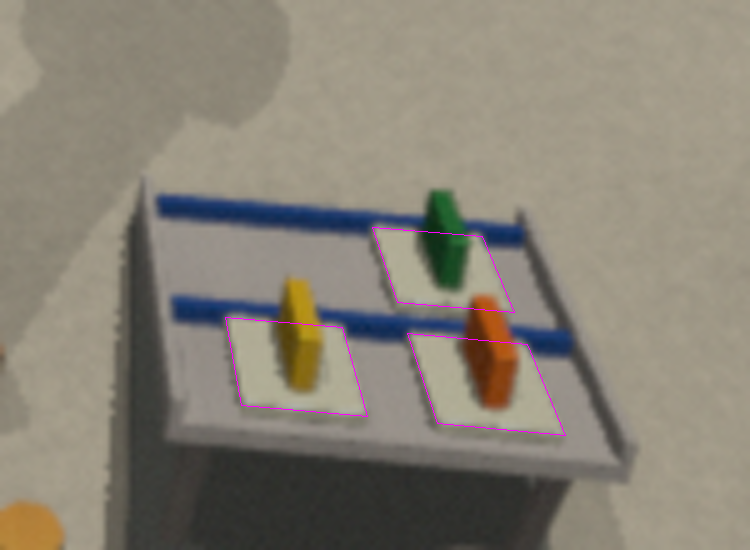

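View pics/k10.png

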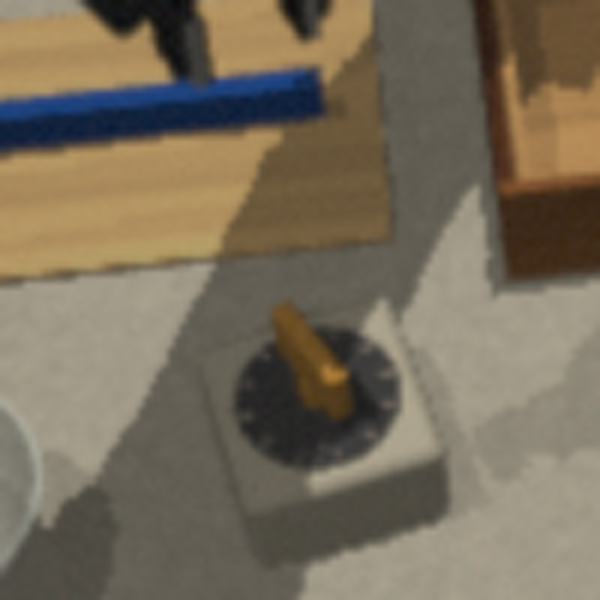

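The plates are unchanged, the box is empty, the lid is flat, the key has stayed at its stop (wing yaw about 30°, expected about 34° at the stop), and the bystanders have not moved. Handing in.

```bash
python3 -m pendant '[[[0,0,0],[0,0,0],0.2],[[0,0,0],[0,0,0],0.2]]'; python3 -c "
from h import *
print(r.finish_job()); st()"
```

```text
t: 39.15
ee_pos: [662.5, -237.9, 268.2]
orientation: [0.863, -0.505, -0.0, -0.0]
ft_force: [0.3, -0.6, 0.7]
width: 34.1
the job is handed in; nothing more can be done
None
the job is handed in; nothing more can be done
```

I finished the setup and handed it in at about 39 s; no verdict came back.

- **Lid:** I lifted its front over the lip, slid it out of the grooves and laid it flat on the bench in front of the box.
- **Plates:** Three plates were in the box (orange, yellow and green; there was no red one). Orange and yellow lie against the upper cleat and green against the lower one.
- **Key:** I wound it clockwise in two grasps until it hit the stop, where the wrist torque jumped to 1.7 N·m. The wing came to rest at about 30°, against about 34° worked out for the stop.

**Last checks:** In the final scene picture all three plates match the expected outlines against their cleats. The box is empty, the lid is flat, the bystanders are in place and the gripper is clear of everything. In the check before winding, the networks put some plates up to 7 mm off those outlines along the slope, and the top view missed yellow. I trusted the outlines because they also fit in the top view then.

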